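# Load the slide dryer and latch its hood

### The job

Load the dryer with the carrier of stained slides (blue grip): hook it onto the rail in the open loading bay, keeping it upright, slide it along the rail until its hook is level with the orange pointer, and let go of it. Then lower the hood gently until it is fully shut and press the front latch down and in until it snaps over and lies flat. Leave the pointer, the empty carrier and everything else on the bench where they are.

Things in the scene. Friction and masses are not known exactly. Their poses are not given: they have to be found in the camera images.
- carrier_center (a point): Centre (61.5 mm above the underside, half-way up) of the loose steel slide carrier with the blue grip, full of stained slides, 0.24 kg, standing on a mat 3 mm thick. Axes: x across, y along, z up; x starts -0.5 to 0.05 rad from world x. Basket 48 (x) by 84 (y) by 34 mm high. Above it rises the hook (see carrier_hook) and on that the grip; 123 mm tall in all.
- carrier_grip (a point): Where to take the carrier: its blue grip block, 24 mm (x) by 14 mm (y), from 83 to 123 mm above the carrier's underside; this point is at 107 mm, on the middle line. Axes as the carrier's. Take it on its two y faces, the tool leaning back towards the carrier's -x side.
- carrier_hook (a point): Rail seat in the carrier's hook, 75 mm above its underside; axes as the carrier's. Hook of bent sheet 36 mm wide (y): shank at x -10 to -7 mm, joined to the basket by bars at x = -9.5 mm; flat top at 80 to 83 mm; front lip at x +7 to +10 mm, down to 64 mm. The slot is open downwards; between basket top (34 mm) and lip it is open to +x for the rail to enter.
- spare_center (a point): Centre of the empty carrier with the yellow grip, same build and size, 0.15 kg; on the same mat, and either carrier may stand in either place. To be left alone.
- dryer: Fixed white slide dryer, origin under its centre; x from its front (which faces the robot) to its back, y along the rail, z up. Box 215 mm (x) by 330 mm (y), walls 7.5 mm, rim 105 mm high, inner floor 18 mm high. +y half (y from -10 to 150 mm): loading bay, open for 100 mm before and behind the rail. -y half: a grey blower housing, 95 mm high, fills the front up to 35 mm before the rail.
- rail (a point): Middle of the dryer's round steel rail, 10 mm thick, 312 mm long along dryer y, axis 105 mm above the bench; axes of the dryer. The basket is wider than the hook: lower the carrier in the bay 38 mm in front of the rail, then with its seat 24 mm above the rail axis move it to +x over the rail, then down till it rests (at 24 mm lip and basket each clear the rail by 8 mm or more). It hangs upright.
- pointer_tip (a point): Tip of the orange pointer (25 by 8 mm, 13 mm high) on the scale on top of the blower housing; axes of the dryer. It marks where along the rail (dryer y) the middle of the hook must hang. It sits stiffly 40 mm in front of the rail, about as high, 63 to 107 mm to -y of the rail's middle. There the carrier can only be slid in along the rail.
- hood (a joint): Hood angle, rad: 0 = fully shut, 1.2 = open stop. Stays where it is left (stiff hinge; 1 to 4 N at the front edge moves it). Open, it overhangs the rail, so nothing can come straight down onto the rail: reach in under it with the tool leaning back towards the robot, by 25 to 40 degrees.
- hood_hinge (a point): Middle of the hood's hinge line (along y) on the dryer's back rim, 100 mm behind the rail and as high; axes of the dryer. Opening lifts the front edge up and back. The shut hood is a clear box open below: it reaches 207 mm from the hinge to the front, 324 mm wide, top panel 60 mm above the hinge line, walls 4 mm.
- hood_lip (a point): Middle of the +y one of two blue grip lips on the front edge of the hood's top panel, each 80 mm wide (y), 10 mm thick, in the panel's plane, 24 mm out from the front wall; the other is 224 mm away to -y. Hood shut: 217 mm in front of the hinge line, 55 mm above it, 112 mm to +y. Axes of the hood: x towards the hinge, z out of the panel.
- latch (a joint): Angle of the steel latch flap in the middle of the hood's front, rad: 0 = standing out nearly level (hood shut), held so by its side spring; it turns down and in to 1.4 = shut, hanging flat against the dryer's front. The spring resists with about 0.3 N m at first (7 N at 45 mm from the pivot) falling to none at 1.2 rad: let go before that it springs back, beyond that it snaps shut.
- latch_end (a point): Free end of the latch flap (50 mm wide along y, 5 mm thick, blue edge 12 mm thick), 54 mm from its pivot. With the hood shut the pivot line is 212.5 mm in front of the hinge line, 6 mm above it and in the middle of the hood's width; shut, the flap hangs straight down from it. The hood's front wall rises 54 mm above the pivot line: come in from the front with the tool leaning back.
- stain: amber stain bottle, 60 mm wide, 125 mm high; bystander, origin at the underside
- oil: small amber dropper bottle, 28 mm wide, 55 mm high; bystander, origin at the underside
- jar: glass jar with blue cap, 68 mm wide, 70 mm high; bystander, origin at the underside
- slidebox: green slide box 97 by 87 by 32 mm; bystander, origin at the underside
- counter: grey cell counter with four keys, 55 by 100 by 34 mm; bystander, origin at the underside
- marker: black marker pen with red cap, 125 mm long; bystander, origin at the underside

How it is judged (in metres and radians):
On the way, in this order (a step that is already met when the one before it is completed fails the run):
1. the blue-gripped carrier is hooked on the rail in the loading bay, at least 90 mm along the rail from the pointer (z of carrier_hook in the frame of rail between -0.005 and 0.006 m and x of carrier_hook in the frame of rail between -0.007 and 0.007 m and y of carrier_hook in the frame of pointer_tip above 0.09 m), for 0.2 s.
2. the carrier hangs on the rail at the pointer (within 8 mm), let go, while the hood is still open (z of carrier_hook in the frame of rail between -0.005 and 0.006 m and y of carrier_hook in the frame of pointer_tip between -0.008 and 0.008 m and contact force between the fingers and carrier below 0.3 N and value of joint hood above 0.8 rad), for 0.3 s.
3. the hood is fully shut, the latch not yet (value of joint hood below 0.025 rad and value of joint latch below 0.9 rad), for 0.1 s.
At the end, for the whole second after the job is handed in: The blue-gripped carrier hangs upright (within 0.2 rad) from the rail, the middle of its hook within 8 mm of the pointer along the rail; the hood is shut to within 0.025 rad and the latch flat to within 0.08 rad (z of carrier_hook in the frame of rail between -0.005 and 0.006 m and x of carrier_hook in the frame of rail between -0.007 and 0.007 m and y of carrier_hook in the frame of pointer_tip between -0.008 and 0.008 m and angle between carrier_hook's own z axis and vertical below 0.2 rad and value of joint hood below 0.025 rad and value of joint latch above 1.32 rad); the robot touches nothing.
It fails at once if the carrier is tipped more than 0.6 rad (angle between carrier_center's own z axis and vertical above 0.6 rad).
It fails at once if the hood is slammed (faster than 2 rad/s) (velocity of joint hood below -2 rad/s).
It fails at once if the pointer is pushed more than 4 mm along its scale or the empty carrier or a bystander is moved more than 30 mm (distance of pointer_tip from where it was at the start of the episode above 0.004 m or distance of any of spare_center, stain, oil, jar, slidebox, counter, marker from where it was at the start of the episode above 0.03 m).
It also fails if it takes over 70 s, if anything falls off the work surface, if the arm or the gripper's body presses on something with over 40 N, if the wrist force passes 120 N, or if a joint passes its speed limit or range.

### The arm

A 6-joint arm with a two-finger parallel gripper is mounted at the origin on the work surface. World frame = base frame: x ahead of the robot, y to its left, z up, the work surface at z = 0. Lengths are in m, angles in degrees, forces in N, time in s.
With the tool pointing down it reaches from about 0.3 to 0.75 m from the base axis. Payload 8.5 kg.
Tool frame: the origin (TCP) lies on the centre line of the jaws, within the pads' length; the fingertips stand 17 mm ahead of it and the grasp point (between the pads) lies 2 mm behind it; z points along the fingers, y is the direction in which the jaws open and shut (so a half turn about z gives the same grasp; the last joint's range is limited). The gripper opens to 85 mm and grips with 20 to 120 N. Pads are 22 mm wide; open, the fingers measure 114 mm over their backs; the gripper's body (76 mm by 85 mm) begins 54 mm behind the grasp point. The pads swing forward as they close: fully open they stand 13 mm farther back than shut.
Start: joints at [-82.695, 21.807, 74.336, -0, 83.858, -12.336], TCP at [0.185, -0.518, 0.248] pointing down, gripper open.
Joint ranges: [-178.18, 178.18], [-50.72, 133.34], [12.68, 142.11], [-81.47, 261.47], [9.98, 163.14], [-165.26, 165.26]. Speed limits (degrees/s): [136.94, 136.94, 180, 180, 180, 180].

### API

Orientations are given as a 3x3 rotation matrix whose columns are the frame's x, y, z axes.
In Python, from rig import env, imaging, close_job gives the robot as it stands.
- The arm moves only by the tool step_arm, never from a script. Its argument "steps" is one flat list of numbers, 7 for each row, row after row: the opening, from 0 (shut) to 1 (fully open), then the shift along the tool's x, y, z as a fraction of full scale, then the turn, a rotation vector about the tool's x, y, z as a fraction of full scale. A call has 1 to 10 rows; each row is the pose to reach, as a shift and turn from the pose commanded when the call began, along the tool's axes at that moment; what a row does not reach only later rows make up. Full scale, the value 1, is 0.3 m for a shift and 45 degrees for a turn. A row lasts 1/10 s, in which the tool goes at most 50 mm and 8.59 degrees, less where a joint would pass 70% of its speed; a pose out of reach is approached as far as the arm can. A call with a number of a shift or a turn outside -1 to 1 is refused whole. A call with a gripper value outside its range is refused whole. The fingers move at their own pace and stop on an object; "grip_force" is the grip in N (left out, the last holds). Time passes only in rows, so rows that repeat a pose let the fingers close. It gives the time, the measured TCP pose, the force and the opening at its end, in the units of the state.
- env.observe(): the state, without advancing time (a new reading comes with each control period).
- imaging.get_image(name): name is "scene" or "top"; returns (picture, depth): 384x512x3 uint8, blue, green, red; 384x512 float32, m along the optical axis (not along the pixel's ray), 0 where there is no reading.
- imaging.get_calibration(name): a dict with "camera_matrix" (3x3 intrinsics, pixels), "k1" (the pictures are not rectified: a ray, as slopes to the right and down, at radius r is drawn at 1 + k1 r^2 times it, then the intrinsics apply), "world_from_camera" (4x4, takes a point from camera to world coordinates). Camera axes: x right, y down, z forward; pixel columns grow to the right and rows downward; lengths in m; the calibration is good to about 2 mm. A picture is of the moment at which its call begins. get_calibration takes no time and is no camera call.
- close_job(): hands the job in, once; it reports no verdict.
Trained networks look in the newest picture that a camera, given by its name, has taken for a name from the list of things; names that differ only in an ending like _2 or _b are one class to them, and where a whole thing is asked for, a point or a joint stands for the part that bears it (a point fixed in the world has none). Each returns a list of dicts, best first, with "score" (0 to 1); they miss things now and then, are a little off and sometimes report something else, mostly with a low value. They report only what shows in the picture. A call takes as long as a camera call.
- imaging.spot_in(camera, target): "pixel" ([column, row] in pixels, amid what is visible of it).
- imaging.regions_of(camera, target): "mask" (384x512 bool, what is visible of it) and "pixel" ([column, row] in pixels, amid what is visible of it).
- imaging.pinpoint(camera, target): "pixel" ([column, row] in pixels: a listed point, or the origin of a listed thing).
The state is a dict: "time_s": time; "q": joint angles; "qvel": joint speeds; "joint_efforts": joint torques, N m; "position": TCP position; "tool_rot": TCP orientation; "ft_force": force on the tool from outside, world axes, zero at the start; "wrist_torque": the same for the moment, N m; "grip_width": finger opening in m.
Only numpy, scipy, OpenCV 4.12 (cv2) and the standard library are available. Lean on these libraries where they do the work, as an engineer would, in place of code of your own. Each camera call takes 0.05 s, during which the arm holds its last target.

## Working session

There is one attempt and no reset: what is moved stays moved. The work goes in short steps, Python scripts to look and compute and a tool call to move; the robot and the scene stay as the last step left them, time stands still between calls to the robot, and variables do not carry over. Pictures are saved under pics/ and viewed, and the job is handed in when it is done.

Besides the shell and the picture viewer there is one more tool, called after "Request:" as name(argument=value, ...) on one line, values as JSON. step_arm: Moves the arm, as the interface text tells. Shift numbers are shares of 0.3 m and turn numbers shares of 45 degrees, none past 1 either way. Its arguments: {"type":"object","properties":{"steps":{"type":"array","items":{"type":"number"}},"grip_force":{"type":"number"}},"required":["steps"]}

```bash
ls; mkdir -p pics; cat > h.py <<'E'
import numpy as np, cv2
from rig import env, imaging, close_job
def cal(c):
    k=imaging.get_calibration(c); return np.array(k["camera_matrix"]),float(k["k1"]),np.array(k["world_from_camera"])
def ray(c,px):
    K,k1,T=cal(c)
    d=np.array([(px[0]-K[0,2])/K[0,0],(px[1]-K[1,2])/K[1,1]])
    u=d.copy()
    for _ in range(20): u=d/(1+k1*(u@u))
    return T[:3,3],T[:3,:3]@np.array([u[0],u[1],1.0])
def at_depth(c,px,z):
    o,d=ray(c,px); return o+d*z
def at_z(c,px,h):
    o,d=ray(c,px); return o+d*(h-o[2])/d[2]
def proj(c,P):
    K,k1,T=cal(c); p=np.linalg.inv(T)@np.append(P,1); u=p[:2]/p[2]; u=u*(1+k1*(u@u)); return np.array([K[0,0]*u[0]+K[0,2],K[1,1]*u[1]+K[1,2]])
def tri(p1,p2):
    o1,d1=ray("scene",p1);o2,d2=ray("top",p2)
    d1/=np.linalg.norm(d1);d2/=np.linalg.norm(d2)
    A=np.stack([d1,-d2],1);t=np.linalg.lstsq(A,o2-o1,rcond=None)[0]
    a=o1+d1*t[0];b=o2+d2*t[1];return (a+b)/2,np.linalg.norm(a-b)
def cloud(c,depth):
    K,k1,T=cal(c); H,W=depth.shape
    v,u=np.mgrid[0:H,0:W].astype(float)
    pts=cv2.undistortPoints(np.stack([u.ravel(),v.ravel()],1)[:,None],K,np.array([k1,0,0,0,0.])) if False else None
    dx=(u-K[0,2])/K[0,0];dy=(v-K[1,2])/K[1,1];x,y=dx.copy(),dy.copy()
    for _ in range(20):
        s=1+k1*(x*x+y*y);x=dx/s;y=dy/s
    P=np.stack([x*depth,y*depth,depth],-1)
    return P@T[:3,:3].T+T[:3,3]
E
python3 - <<'E'
from h import *
np.set_printoptions(precision=4,suppress=True)
for c in("scene","top"):
    im,d=imaging.get_image(c); cv2.imwrite(f"pics/{c}0.png",im); np.save(f"{c}0.npy",d)
    K,k,T=cal(c);print(c,K[0,0],k,T)
    for t in ["carrier_grip","carrier_hook","carrier_center","spare_center","rail","pointer_tip","hood_hinge","hood_lip","latch_end","dryer"]:
        r=imaging.pinpoint(c,t); print(t,[(np.round(x["pixel"],1).tolist(),round(x["score"],2)) for x in r[:3]])
print(env.observe())
E
```

```text
pics
scene 453.348609145221 -0.05147778464574043 [[-0.5248  0.7179 -0.4573  1.039 ]
 [ 0.8512  0.4385 -0.2884  0.4112]
 [-0.0065 -0.5407 -0.8412  1.2043]
 [ 0.      0.      0.      1.    ]]
carrier_grip [([292.8, 269.8], 0.59)]
carrier_hook [([282.8, 276.2], 0.77)]
carrier_center [([288.1, 277.8], 0.8)]
spare_center [([322.6, 224.4], 0.55)]
rail []
pointer_tip []
hood_hinge [([228.1, 266.9], 0.62)]
hood_lip [([154.6, 157.0], 0.88)]
latch_end [([137.0, 116.7], 0.56)]
dryer []
top 363.97925972725136 -0.0669235344480051 [[-0.0752 -0.9739  0.214   0.189 ]
 [-0.9971  0.0748 -0.0102  0.065 ]
 [-0.0061 -0.2142 -0.9768  1.4009]
 [ 0.      0.      0.      1.    ]]
carrier_grip [([193.0, 158.2], 0.55)]
carrier_hook [([198.8, 163.1], 0.68), ([350.7, 144.6], 0.41)]
carrier_center [([197.3, 164.6], 0.63)]
spare_center [([201.6, 211.2], 0.73)]
rail [([331.8, 161.8], 0.9)]
pointer_tip []
hood_hinge [([323.9, 133.8], 0.96)]
hood_lip [([309.2, 130.6], 0.85)]
latch_end [([351.1, 146.2], 0.46), ([200.0, 213.2], 0.19)]
dryer [([328.0, 167.4], 0.67), ([197.6, 161.4], 0.4)]
{'time_s': 1.1, 'q': array([-82.6945,  21.8087,  74.3363,   0.0011,  83.8593, -12.3375]), 'qvel': array([ 0.0246, -0.0459,  0.0214, -0.0565,  0.1037, -0.0723]), 'joint_efforts': array([ -0.0013, -44.8336, -23.1464,  -0.0002,   0.0005,   0.    ]), 'position': array([ 0.1849, -0.518 ,  0.2483]), 'tool_rot': array([[ 0.9418,  0.3362,  0.    ],
       [ 0.3362, -0.9418,  0.0001],
       [ 0.    , -0.0001, -1.    ]]), 'ft_force': array([ 0.4897,  0.2611, -0.9423]), 'wrist_torque': array([ 0.0169, -0.0486, -0.0456]), 'grip_width': 0.08534067760025099}
```

View pics/scene0.png

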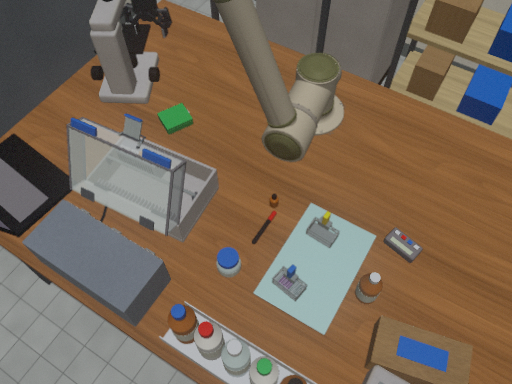

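View pics/top0.png

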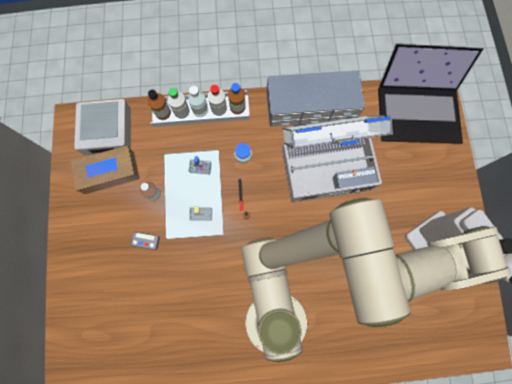

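```bash
python3 - <<'E'
from h import *
a=cv2.imread("pics/top0.png");b=cv2.imread("pics/scene0.png")
cv2.imwrite("pics/topd.png",cv2.resize(a[105:210,270:405],None,fx=5.5,fy=5.5,interpolation=cv2.INTER_CUBIC))
cv2.imwrite("pics/topc.png",cv2.resize(a[140:230,150:250],None,fx=6,fy=6,interpolation=cv2.INTER_CUBIC))
cv2.imwrite("pics/scd.png",cv2.resize(b[100:250,55:225],None,fx=4,fy=4,interpolation=cv2.INTER_CUBIC))
cv2.imwrite("pics/scc.png",cv2.resize(b[200:310,250:380],None,fx=5,fy=5,interpolation=cv2.INTER_CUBIC))
E
```

```text
(no output)
```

View pics/topd.png

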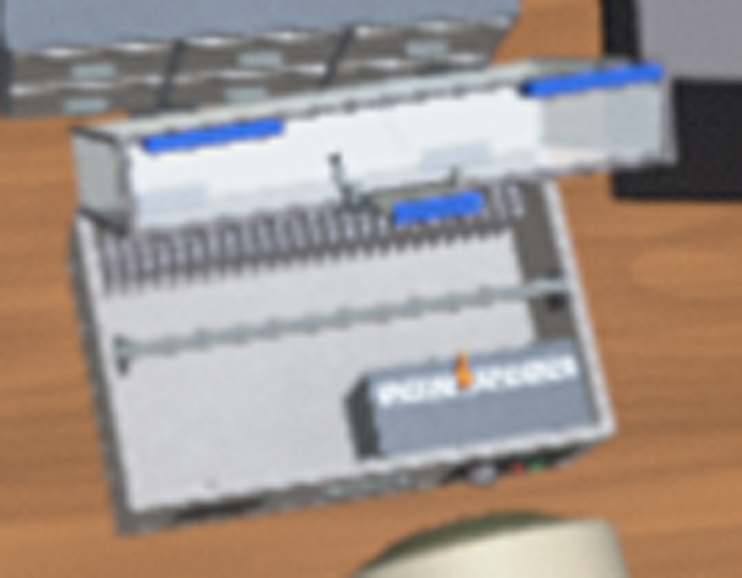

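View pics/topc.png

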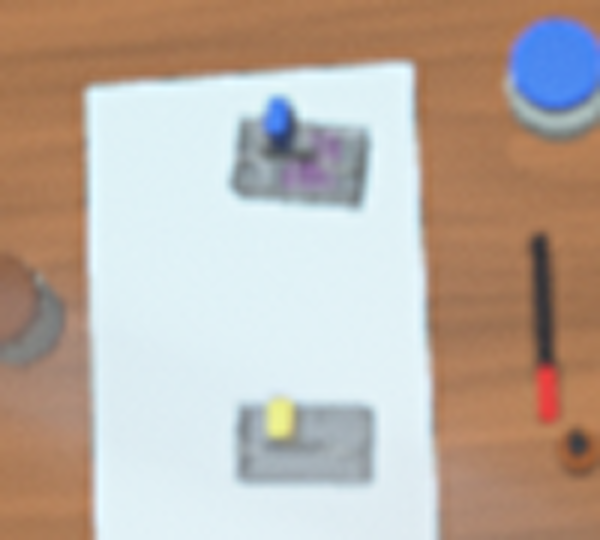

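View pics/scd.png

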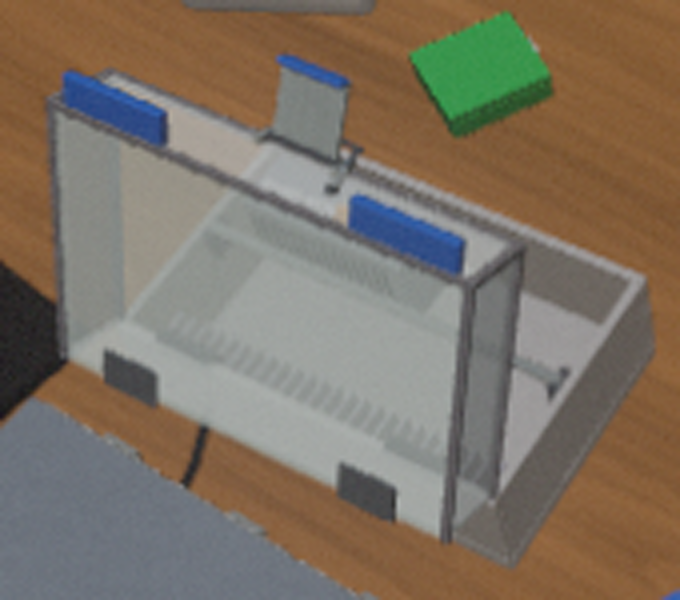

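View pics/scc.png

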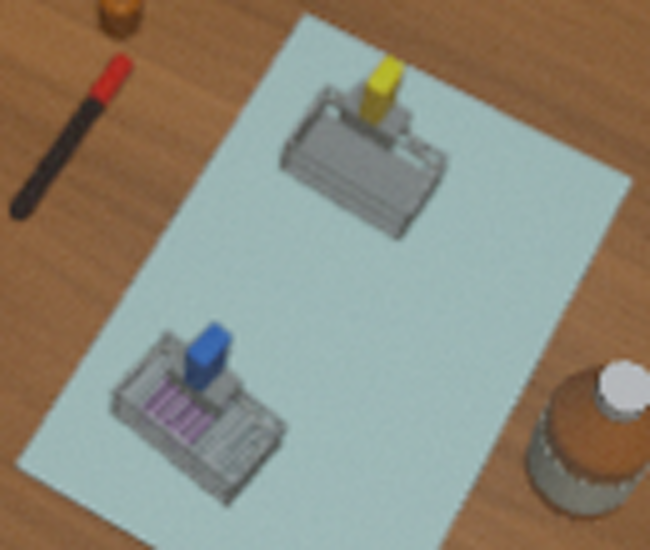

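```bash
python3 - <<'E'
from h import *
np.set_printoptions(precision=4,suppress=True)
im=cv2.imread("pics/top0.png");d=np.load("top0.npy");P=cloud("top",d)
sc=cv2.imread("pics/scene0.png");ds=np.load("scene0.npy");Q=cloud("scene",ds)
def tp(x,y): return (x/5.5+270-.4,y/5.5+105-.4)
def sp(x,y): return (x/4+55-.4,y/4+100-.4)
L=at_z("top",tp(123,352),.105);R=at_z("top",tp(565,287),.105)
print("rail ends",L,R,np.linalg.norm(L-R),np.degrees(np.arctan2(L[0]-R[0],R[1]-L[1])))
for n,p in dict(FL=(122,520),FR=(612,425),).items(): print(n,at_z("top",tp(*p),.105))
print("ptr tip",at_z("top",tp(463,352),.105), "ptr base",at_z("top",tp(463,388),.105))
# scene rim
for n,p in dict(FL=(640,275),).items(): print("scene",n,at_z("scene",sp(*p),.105))
r=sp(558,380);print("scene rail L",at_z("scene",r,.105))
# hsv blobs
for nm,I,C in(("top",im,P),("scene",sc,Q)):
    h=cv2.cvtColor(I,cv2.COLOR_BGR2HSV)
    for col,lo,hi in(("blue",(105,150,80),(125,255,255)),("yellow",(22,130,130),(35,255,255)),("orange",(5,170,180),(18,255,255))):
        m=cv2.inRange(h,lo,hi);n,l,s,c=cv2.connectedComponentsWithStats(m)
        for i in range(1,n):
            if s[i,4]>=4 and s[i,4]<400:
                q=C[l==i];q=q[np.isfinite(q).all(1)]
                print(nm,col,s[i],c[i].round(1),np.median(q,0),q.min(0),q.max(0))
E
```

```text
rail ends [ 0.5506 -0.1024  0.105 ] [ 0.5737 -0.4082  0.105 ] 0.30658618248619457 -175.6644265901943
FL [ 0.436  -0.0904  0.105 ]
FR [ 0.4753 -0.4256  0.105 ]
ptr tip [ 0.5333 -0.3318  0.105 ] ptr base [ 0.5083 -0.3283  0.105 ]
scene FL [ 0.4439 -0.1024  0.105 ]
scene rail L [ 0.5503 -0.1007  0.105 ]
top blue [ 0  0 26  4 58] [9.4 0.8] [ 2.1272  1.633  -0.6461] [ 2.1144  1.5168 -0.6644] [ 2.1394  1.7041 -0.6247]
top blue [232  84   8   9  57] [235.3  87.7] [0.8553 0.0848 0.18  ] [0.8425 0.0701 0.1666] [0.8705 0.0967 0.1865]
top blue [365 117  25   5  58] [377.2 119.1] [ 0.6267 -0.3568  0.3385] [ 0.6219 -0.3965  0.3234] [ 0.6387 -0.3214  0.3438]
top blue [297 127  24   5  51] [308.5 129.1] [ 0.6086 -0.1377  0.339 ] [ 0.604  -0.1731  0.3354] [ 0.6146 -0.1001  0.3432]
top blue [342 140  15   5  46] [349.1 142.2] [ 0.5519 -0.2534  0.3517] [ 0.5473 -0.2758  0.3477] [ 0.5583 -0.2311  0.3571]
top blue [236 144  14  14 155] [242.4 150.5] [0.647  0.0758 0.0701] [0.6201 0.0501 0.0612] [0.6739 0.1009 0.0785]
top blue [195 157   3   6  16] [196.  159.5] [0.6064 0.2475 0.1262] [0.5972 0.2438 0.12
[... 508 characters left out ...]
ne blue [143 149  27  19 230] [156.  157.9] [ 0.6146 -0.1334  0.3318] [ 0.6035 -0.173   0.319 ] [1.039  0.4112 1.2043]
scene blue [408 240   4   4  11] [409.5 241.8] [0.3267 0.4856 0.0323] [0.3219 0.4808 0.0306] [0.3307 0.4903 0.0362]
scene blue [218 248  20  20 320] [227.5 257.3] [0.6508 0.0776 0.07  ] [0.6222 0.0481 0.0626] [1.039  0.4112 1.2043]
scene blue [288 266   7   7  33] [291.1 269.1] [0.6121 0.2501 0.1262] [0.603  0.2432 0.1199] [0.621  0.2561 0.1308]
scene blue [171 304  14  14 147] [177.7 310.9] [0.86   0.0859 0.1791] [0.8448 0.0704 0.1743] [0.8761 0.1021 0.1831]
scene yellow [323 211   8   9  38] [326.7 215. ] [0.4252 0.2555 0.1253] [0.4096 0.2492 0.1155] [0.4341 0.262  0.1314]
```

```bash
python3 - <<'E'
from h import *
np.set_printoptions(precision=4,suppress=True)
P=cloud("top",np.load("top0.npy"));Q=cloud("scene",np.load("scene0.npy"))
th=np.radians(4.6);c0=np.array([.562,-.255])
R=np.array([[np.cos(th),-np.sin(th)],[np.sin(th),np.cos(th)]])
for nm,C in(("top",P),("scene",Q)):
    C=C.reshape(-1,3);l=(C[:,:2]-c0)@R;z=C[:,2]
    # rail
    m=(abs(l[:,0])<.012)&(z>.1)&(z<.118)&(abs(l[:,1])<.14)
    print(nm,"rail n",m.sum(),np.median(l[m],0),np.median(z[m]))
    if m.sum()>10: print(" polyfit x vs y",np.polyfit(l[m,1],l[m,0],1))
    for a,b in((-.15,-.1),(-.1,-.05),(-.05,0),(0,.05),(.05,.1),(.1,.15)):
        k=m&(l[:,1]>a)&(l[:,1]<b);print("   ",a,k.sum(),l[k,0].mean(),z[k].mean())
    # front rim
    m=(l[:,0]<-.08)&(l[:,0]>-.14)&(z>.1)&(z<.112)&(abs(l[:,1])<.15)
    print(" front rim",m.sum(),np.percentile(l[m,0],[5,50,95]),np.median(z[m]),np.polyfit(l[m,1],l[m,0],1))
    m=(l[:,0]<.04)&(l[:,0]>-.09)&(z>.1)&(z<.112)&(l[:,1]>.145)&(l[:,1]<.18)
    print(" +y rim",m.sum(),np.percentile(l[m,1],[5,50,95]) if m.any() else 0)
    m=(l[:,0]<.04)&(l[:,0]>-.09)&(z>.1)&(z<.112)&(l[:,1]<-.145)&(l[:,1]>-.18)
    print(" -y rim",m.sum(),np.percentile(l[m,1],[5,50,95]) if m.any() else 0)
    m=(l[:,0]<.0)&(l[:,0]>-.1)&(z>.09)&(z<.099)&(l[:,1]<.02)&(l[:,1]>-.14)
    print(" blower",m.sum(),np.percentile(l[m,0],[2,98]),np.percentile(l[m,1],[2,98]),np.median(z[m]))
    m=(l[:,0]<-.0)&(l[:,0]>-.1)&(z>.102)&(z<.118)&(l[:,1]<-.04)&(l[:,1]>-.13)
    print(" pointer pts",l[m],z[m])
im=cv2.imread("pics/top0.png");print(im[164:178,350:358])
E
```

```text
top rail n 199 [-0.0007  0.0021] 0.10928706155442547
 polyfit x vs y [-0.0031 -0.0004]
    -0.15 29 8.341555455400493e-05 0.10928901131920857
    -0.1 35 -0.0002729657281638453 0.10943314771789767
    -0.05 35 -0.0003225141229514407 0.10916552331566705
    0 35 -0.0004765774077482853 0.10934126399242669
    0.05 36 -0.00055546084758467 0.10948036885200389
    0.1 29 -0.0008423308285054119 0.10956396870436849
 front rim 188 [-0.1075 -0.104  -0.1   ] 0.10502713119305229 [-0.0053 -0.1036]
 +y rim 91 [0.151  0.1605 0.1653]
 -y rim 78 [-0.1638 -0.1579 -0.1493]
 blower 505 [-0.0972 -0.036 ] [-0.1374 -0.0086] 0.09536387924896284
 pointer pts [[-0.0014 -0.1065]
 [-0.001  -0.116 ]
 [-0.002  -0.1192]
 [-0.0021 -0.1236]
 [-0.004  -0.1254]
 [-0.0006 -0.0805]
 [-0.0016 -0.0837]
 [-0.0002 -0.0899]
 [-0.0007 -0.0937]
 [-0.0017 -0.0969]
 [-0.0028 -0.1043]
 [-0.0031 -0.1085]
 [-0.0039 -0.1118]
 [-0.004  -0.1163]
 [-0.0014 -0.0613]
 [-0.0019 -0.0651]
 [-0.0013 -0.0703]
 [-0.003  -0.0726]
 [-0.0041 -0.0756]
 [-0.0039 -0.0803]
 [-0.0029 -0.086 ]
 [-0.0038 -0.0892]
 [-0.0047 -0.0926]
 [-0.0018 -0.0427]
 
[... 2913 characters left out ...]
[182 182 189]
  [ 96 158 214]
  [ 71 158 235]
  [128 173 228]
  [204 201 206]
  [239 232 225]]

 [[235 229 222]
  [237 230 220]
  [222 213 208]
  [120 147 188]
  [ 77 141 217]
  [131 168 224]
  [204 204 210]
  [239 232 226]]

 [[242 236 231]
  [245 238 232]
  [223 212 206]
  [147 150 169]
  [139 148 179]
  [182 183 198]
  [222 213 207]
  [218 205 196]]

 [[225 215 205]
  [236 229 220]
  [227 215 205]
  [186 178 176]
  [189 176 172]
  [198 183 175]
  [195 180 170]
  [174 161 150]]

 [[193 179 167]
  [188 173 162]
  [185 169 159]
  [174 160 151]
  [176 160 148]
  [178 160 149]
  [171 154 143]
  [164 148 137]]]<stdin>:13: RuntimeWarning: Mean of empty slice.
  ret = ret.dtype.type(ret / rcount)
```

```bash
cat >> h.py <<'E'
TH=np.radians(4.75)
RD=np.array([[np.cos(TH),-np.sin(TH),0],[np.sin(TH),np.cos(TH),0],[0,0,1]])
RAIL=np.array([.562,-.255,.105])+RD@np.array([.0002,.0007,0])
def toD(p): return (np.asarray(p)-RAIL)@RD
def fromD(l): return RAIL+RD@np.asarray(l,float)
E
python3 - <<'E'
from h import *
np.set_printoptions(precision=4,suppress=True)
im=cv2.imread("pics/top0.png").astype(float);P=cloud("top",np.load("top0.npy"))
w=im[...,2]-im[...,0]
for r in range(168,176):
    cols=np.arange(350,358);ww=np.clip(w[r,350:358]+15,0,None);c=(cols*ww).sum()/ww.sum()
    print(r,round(c,2),toD(at_z("top",(c,r),.108)),[toD(P[r,k]).round(4).tolist() for k in(353,354)])
# check rail edges in intensity
imD=[toD(at_z("top",(292.5,169),.105)),toD(at_z("top",(372,157),.105))]
print(imD)
for n,p in dict(FL=(292.2-.4,199.5-.4),FR=(381.3-.4,182.3-.4)).items(): print(n,toD(at_z("top",p,.105)))
# mat, carriers
S=cloud("scene",np.load("scene0.npy"))
for nm,C in (("top",P),("scene",S)):
    C=C.reshape(-1,3)
    for g,(x,y) in dict(blue=(.61,.25),yel=(.425,.255)).items():
        m=(abs(C[:,0]-x)<.08)&(abs(C[:,1]-y)<.08)&(C[:,2]>.022)&(C[:,2]<.05)
        pts=C[m,:2].astype(np.float32);rct=cv2.minAreaRect(pts);
        print(nm,g,m.sum(),rct,"mean",pts.mean(0))
        m=(abs(C[:,0]-x)<.05)&(abs(C[:,1]-y)<.05)&(C[:,2]>.105)&(C[:,2]<.135)
        print("   grip",m.sum(),np.median(C[m],0),C[m].min(0),C[m].max(0))
E
```

```text
168 353.3 [-0.0334 -0.0726  0.003 ] [[-0.0124, -0.0995, -0.0833], [-0.0128, -0.1038, -0.0843]]
169 353.47 [-0.0372 -0.0724  0.003 ] [[-0.0379, -0.0694, 0.0069], [-0.0169, -0.1027, -0.0838]]
170 353.6 [-0.0411 -0.072   0.003 ] [[-0.0404, -0.0702, 0.0018], [-0.0405, -0.0746, -0.0004]]
171 353.57 [-0.0448 -0.0711  0.003 ] [[-0.044, -0.0696, 0.001], [-0.0452, -0.0724, 0.0037]]
172 353.62 [-0.0486 -0.0704  0.003 ] [[-0.0479, -0.0686, 0.0015], [-0.0489, -0.0717, 0.0033]]
173 353.95 [-0.0525 -0.0708  0.003 ] [[-0.0515, -0.068, 0.0009], [-0.0529, -0.0705, 0.0044]]
174 354.17 [-0.0564 -0.0707  0.003 ] [[-0.0538, -0.0692, -0.0054], [-0.057, -0.069, 0.0064]]
175 353.78 [-0.0599 -0.0685  0.003 ] [[-0.058, -0.0677, -0.0034], [-0.0596, -0.0699, 0.0011]]
[array([-0.0008,  0.1506, -0.    ]), array([-0.0018, -0.1529, -0.    ])]
FL [-0.112   0.1737 -0.    ]
FR [-0.1009 -0.1636 -0.    ]
top blue 191 ((0.6076285243034363, 0.2484830617904663), (0.08485138416290283, 0.04879786819219589), 80.72071075439453) mean [0.6034 0.2461]
   grip 35 [0.6058 0.247  0.1238] [0.5964 0.2399 0.1073] [0.6214 0.2564 0.1322]
top yel 87 ((0.4210982918739319, 0.25352779030799866), (0.0841745138168335, 0.048674698919057846), 86.22413635253906) mean [0.4163 0.2513]
   grip 33 [0.4191 0.2519 0.1245] [0.4088 0.2468 0.1063] [0.4299 0.2593 0.1308]
scene blue 431 ((0.6089691519737244, 0.25038260221481323), (0.0848083347082138, 0.050931476056575775), 80.45073699951172) mean [0.614  0.2524]
   grip 67 [0.6121 0.2511 0.1246] [0.5967 0.2425 0.105 ] [0.6216 0.2579 0.1308]
scene yel 131 ((0.4209046959877014, 0.25531256198883057), (0.08515319228172302, 0.050288960337638855), 86.20175170898438) mean [0.4282 0.255 ]
   grip 61 [0.4268 0.2564 0.1235] [0.4096 0.2482 0.105 ] [0.4356 0.2626 0.1314]
```

```bash
cat >> h.py <<'E'
from scipy.spatial.transform import Rotation as Ro
def lean(yaw,al):
    "tool rot: z = down leaning towards heading yaw(deg) by al(deg); tool y = -y heading"
    y=np.radians(yaw);a=np.radians(al);xc=np.array([np.cos(y),np.sin(y),0]);yc=np.array([-np.sin(y),np.cos(y),0]);Z=np.array([0,0,1.])
    return np.stack([np.cos(a)*xc+np.sin(a)*Z,-yc,-np.cos(a)*Z+np.sin(a)*xc],1)
def rel(pos,Rt,fr=None):
    s=env.observe() if fr is None else fr
    p=np.array(s["position"]);R=np.array(s["tool_rot"])
    sh=R.T@(np.asarray(pos)-p)/.3
    rv=Ro.from_matrix(R.T@Rt).as_rotvec(degrees=True)/45
    return np.round(np.r_[sh,rv],4), np.linalg.norm(sh)*300, np.linalg.norm(rv)*45
CY=-9.4; CC=np.array([.6083,.2494])
E
python3 - <<'E'
from h import *
np.set_printoptions(precision=4,suppress=True)
print(rel([.36,-.25,.33],lean(10,20)))
E
```

```text
(array([ 0.8501, -0.6451, -0.2723, -0.0375,  0.4434,  0.2121]), np.float64(330.3871522764558), np.float64(22.1804743634192))
```

Request:
step_arm(steps=[1, 0.2, -0.15, -0.27, 0, 0.1, 0.05, 1, 0.85, -0.645, -0.272, -0.0375, 0.443, 0.212, 1, 0.85, -0.645, -0.272, -0.0375, 0.443, 0.212, 1, 0.85, -0.645, -0.272, -0.0375, 0.443, 0.212, 1, 0.85, -0.645, -0.272, -0.0375, 0.443, 0.212, 1, 0.85, -0.645, -0.272, -0.0375, 0.443, 0.212, 1, 0.85, -0.645, -0.272, -0.0375, 0.443, 0.212, 1, 0.85, -0.645, -0.272, -0.0375, 0.443, 0.212, 1, 0.85, -0.645, -0.272, -0.0375, 0.443, 0.212])

```text
time_s: 2.0
position: [0.3602, -0.2495, 0.3301]
tool_rot: [[0.925, 0.175, 0.337], [0.165, -0.984, 0.059], [0.342, 0.001, -0.94]]
ft_force: [-0.7, -0.5, 0.0]
grip_width: 0.0858
```

```bash
python3 - <<'E'
from h import *
np.set_printoptions(precision=4,suppress=True)
s=env.observe();print(s['q'],s['position'],s['ft_force'])
print(rel([.46,.02,.30],lean(CY,33)))
E
```

```text
[-61.1792   1.8388  89.4318  19.0364  82.4494  17.2235] [ 0.3602 -0.2495  0.3301] [-0.674  -0.4702  0.0033]
(array([ 0.422 , -0.8262,  0.2594, -0.1926,  0.2862,  0.3894]), np.float64(289.00944900339255), np.float64(23.41095295881635))
```

Request:
step_arm(steps=[1, 0.422, -0.826, 0.259, -0.193, 0.286, 0.389, 1, 0.422, -0.826, 0.259, -0.193, 0.286, 0.389, 1, 0.422, -0.826, 0.259, -0.193, 0.286, 0.389, 1, 0.422, -0.826, 0.259, -0.193, 0.286, 0.389, 1, 0.422, -0.826, 0.259, -0.193, 0.286, 0.389, 1, 0.422, -0.826, 0.259, -0.193, 0.286, 0.389, 1, 0.422, -0.826, 0.259, -0.193, 0.286, 0.389, 1, 0.422, -0.826, 0.259, -0.193, 0.286, 0.389])

```text
time_s: 2.8
position: [0.4605, 0.0194, 0.2995]
tool_rot: [[0.829, -0.163, 0.536], [-0.137, -0.987, -0.089], [0.543, 0.0, -0.84]]
ft_force: [-0.5, -0.6, -0.8]
grip_width: 0.0852
```

```bash
python3 - <<'E'
from h import *
np.set_printoptions(precision=4,suppress=True)
s=env.observe();print(s['q'],s['position'],s['ft_force'])
R=lean(CY,33); G=np.array([*CC,.113]); T=G+R[:,2]*.002
print("grasp TCP",T)
print(rel(T-R[:,2]*.09,R))
for c in("scene","top"):
    im,d=imaging.get_image(c); cv2.imwrite(f"pics/{c}1.png",im); np.save(f"{c}1.npy",d)
    C=cloud(c,d).reshape(-1,3)
    x,y=.608,.249
    m=(abs(C[:,0]-x)<.08)&(abs(C[:,1]-y)<.08)&(C[:,2]>.022)&(C[:,2]<.05)
    print(c,cv2.minAreaRect(C[m,:2].astype(np.float32)))
a=toD(cloud("top",d).reshape(-1,3))
E
```

```text
[-13.5823  -1.3994 101.959    3.1169  46.6661  84.3347] [0.4605 0.0194 0.2995] [-0.5283 -0.6061 -0.7811]
grasp TCP [0.6094 0.2492 0.1113]
(array([-0.0351, -0.8368,  0.4246,  0.0001,  0.0025,  0.0002]), np.float64(281.72060372446424), np.float64(0.11451287510914858))
scene ((0.6084886789321899, 0.25003400444984436), (0.08572302758693695, 0.05052388086915016), 79.994384765625)
top ((0.6083653569221497, 0.2481183111667633), (0.08513559401035309, 0.048437926918268204), 79.43297576904297)
```

Request:
step_arm(steps=[1, -0.035, -0.837, 0.425, 0, 0, 0, 1, -0.035, -0.837, 0.425, 0, 0, 0, 1, -0.035, -0.837, 0.425, 0, 0, 0, 1, -0.035, -0.837, 0.425, 0, 0, 0, 1, -0.035, -0.837, 0.425, 0, 0, 0, 1, -0.035, -0.837, 0.425, 0, 0, 0, 1, -0.035, -0.837, 0.425, 0, 0, 0, 1, -0.035, -0.837, 0.425, 0, 0, 0])

```text
time_s: 3.7
position: [0.5623, 0.2548, 0.1871]
tool_rot: [[0.828, -0.168, 0.536], [-0.141, -0.986, -0.092], [0.543, 0.0, -0.839]]
ft_force: [-1.6, -0.6, -0.0]
grip_width: 0.0857
```

```bash
python3 - <<'E'
from h import *
np.set_printoptions(precision=4,suppress=True)
s=env.observe();print(s['q'],s['position'],s['ft_force'])
R=lean(-9.8,33); G=np.array([*CC,.113]); T=G+R[:,2]*.002
print(rel(T,R))
for c in("scene","top"):
    im,d=imaging.get_image(c)
    K={"scene":(im[180:320,220:380],4.5),"top":(im[130:230,150:250],6)}[c]
    cv2.imwrite(f"pics/{c}2.png",cv2.resize(K[0],None,fx=K[1],fy=K[1],interpolation=cv2.INTER_CUBIC))
E
```

```text
[ 19.3559  23.9579  89.0443 -24.208   40.0673 133.9482] [0.5623 0.2548 0.1871] [-1.5664 -0.6237 -0.0268]
(array([-0.005 , -0.0081,  0.2979, -0.0012,  0.0018,  0.0028]), np.float64(89.40318064467931), np.float64(0.15968746344495674))
```

View pics/scene2.png

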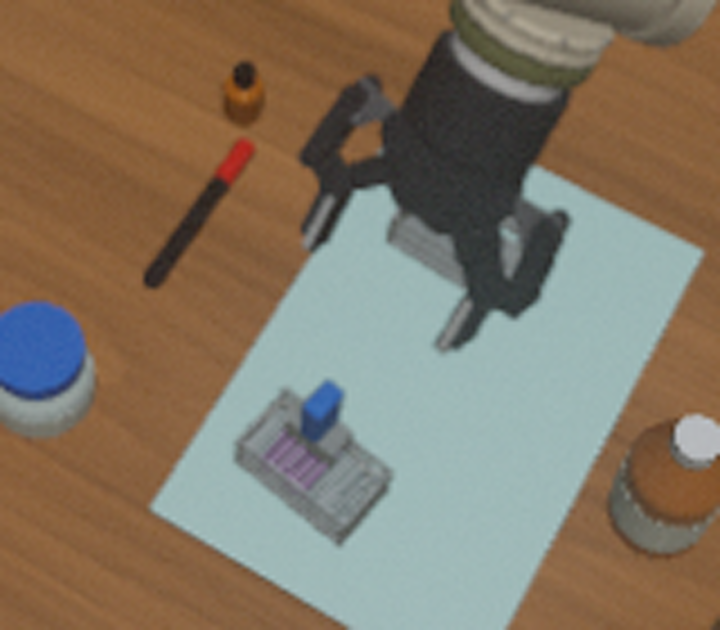

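Request:
step_arm(steps=[1, -0.005, -0.008, 0.15, 0, 0, 0, 1, -0.005, -0.008, 0.25, 0, 0, 0, 1, -0.005, -0.008, 0.298, 0, 0, 0, 1, -0.005, -0.008, 0.298, 0, 0, 0, 1, -0.005, -0.008, 0.298, 0, 0, 0], grip_force=50)

```text
time_s: 4.3
position: [0.6087, 0.2511, 0.1131]
tool_rot: [[0.827, -0.166, 0.538], [-0.14, -0.986, -0.09], [0.545, -0.001, -0.838]]
ft_force: [-0.4, 0.7, 0.1]
grip_width: 0.0856
```

```bash
python3 - <<'E'
from h import *
np.set_printoptions(precision=4,suppress=True)
s=env.observe();print(s['q'],s['position'],s['ft_force'])
R=lean(-9.8,33); G=np.array([*CC,.113]); T=G+R[:,2]*.002
print(rel(T,R))
for c in("scene","top"):
    im,d=imaging.get_image(c)
    K={"scene":(im[180:320,220:380],4.5),"top":(im[130:230,150:250],6)}[c]
    cv2.imwrite(f"pics/{c}3.png",cv2.resize(K[0],None,fx=K[1],fy=K[1],interpolation=cv2.INTER_CUBIC))
E
```

```text
[ 17.3272  32.642   88.0536 -27.4921  32.1632 136.8119] [0.6087 0.2511 0.1131] [-0.383   0.7426  0.1254]
(array([-0.0006,  0.0058,  0.0068, -0.0042, -0.0011,  0.0041]), np.float64(2.690082272631086), np.float64(0.26820867017234057))
```

View pics/scene3.png

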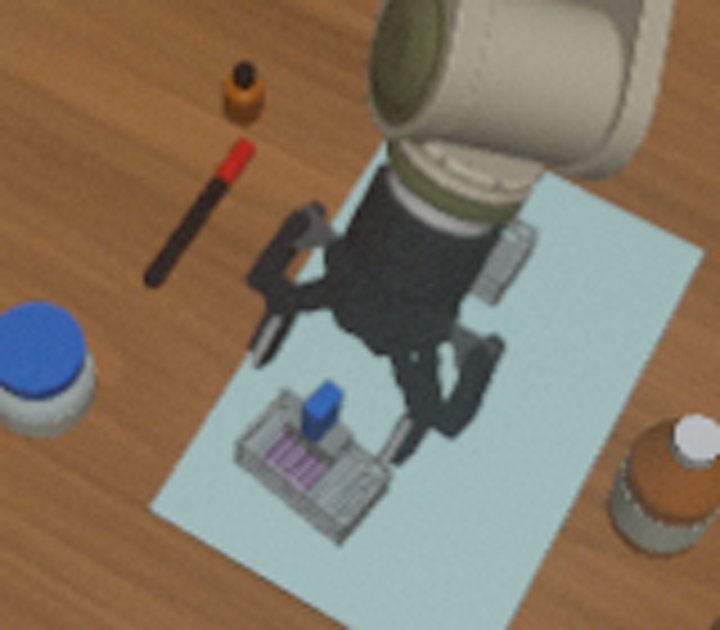

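Request:
step_arm(steps=[1, 0, 0.004, 0.006, 0, 0, 0, 0.3, 0, 0.004, 0.006, 0, 0, 0, 0, 0, 0.004, 0.006, 0, 0, 0, 0, 0, 0.004, 0.006, 0, 0, 0, 0, 0, 0.004, 0.006, 0, 0, 0, 0, 0, 0.004, 0.006, 0, 0, 0, 0, 0, 0.004, 0.006, 0, 0, 0, 0, 0, 0.004, 0.006, 0, 0, 0], grip_force=50)

```text
time_s: 5.2
position: [0.6094, 0.2502, 0.1102]
tool_rot: [[0.827, -0.165, 0.537], [-0.139, -0.986, -0.089], [0.544, -0.0, -0.839]]
ft_force: [-0.1, -0.4, -0.1]
grip_width: 0.0134
```

```bash
python3 - <<'E'
from h import *
np.set_printoptions(precision=4,suppress=True)
s=env.observe();print(s['q'],s['position'],s['ft_force'],s['grip_width'])
for c in("scene","top"):
    im,d=imaging.get_image(c)
    K={"scene":(im[180:320,220:380],4.5),"top":(im[130:230,150:250],6)}[c]
    cv2.imwrite(f"pics/{c}4.png",cv2.resize(K[0],None,fx=K[1],fy=K[1],interpolation=cv2.INTER_CUBIC))
R=np.array(s['tool_rot']);p=np.array(s['position']);print(rel(p+[0,0,.10],R), rel(p+np.array([-.08,-.06,.20]),lean(-9.8,33)))
E
```

```text
[ 17.207   32.8923  88.1437 -27.556   31.8726 136.7921] [0.6094 0.2502 0.1102] [-0.0549 -0.3732 -0.064 ] 0.013440435182975857
(array([ 0.1813, -0.0003, -0.2796, -0.    , -0.0001, -0.0001]), np.float64(99.97416010510727), np.float64(0.003732099425610943)) (array([ 0.1698,  0.2409, -0.6845, -0.0041,  0.0006,  0.0053]), np.float64(223.579249028316), np.float64(0.3016238366874668))
```

View pics/scene4.png

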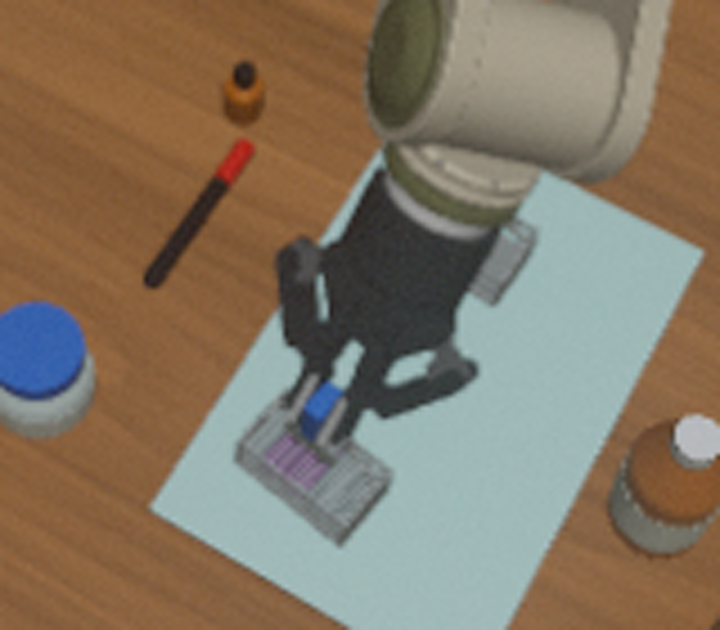

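Request:
step_arm(steps=[0, 0.04, 0, -0.06, 0, 0, 0, 0, 0.1, 0, -0.15, 0, 0, 0, 0, 0.16, 0, -0.25, 0, 0, 0, 0, 0.2, 0.03, -0.36, 0, 0, 0, 0, 0.2, 0.1, -0.45, 0, 0, 0, 0, 0.2, 0.16, -0.5, 0, 0, 0, 0, 0.2, 0.16, -0.5, 0, 0, 0, 0, 0.2, 0.16, -0.5, 0, 0, 0])

```text
time_s: 6.1
position: [0.5704, 0.2079, 0.2682]
tool_rot: [[0.828, -0.166, 0.536], [-0.139, -0.986, -0.09], [0.543, -0.0, -0.839]]
ft_force: [0.2, 0.3, -3.8]
grip_width: 0.0134
```

```bash
python3 - <<'E'
from h import *
np.set_printoptions(precision=4,suppress=True)
s=env.observe();print(s['q'],s['position'],s['ft_force'],s['grip_width'])
R=lean(4.75,33)
print(toD(s['position']),fromD([-.07,.07,.155]))
print(rel(fromD([-.07,.07,.155]),R))
for c in("scene","top"):
    im,d=imaging.get_image(c); cv2.imwrite(f"pics/{c}5f.png",im)
    K={"scene":(im[160:320,180:380],4),"top":(im[130:230,150:270],6)}[c]
    cv2.imwrite(f"pics/{c}5.png",cv2.resize(K[0],None,fx=K[1],fy=K[1],interpolation=cv2.INTER_CUBIC))
E
```

```text
[ 13.8064  17.4519  84.3208 -16.627   48.705  121.069 ] [0.5704 0.2079 0.2682] [ 0.2034  0.2895 -3.7562] 0.013388873727782618
[0.0465 0.4599 0.1632] [ 0.4866 -0.1903  0.26  ]
(array([-0.0613,  1.3554, -0.0078,  0.1722,  0.0017, -0.2666]), np.float64(407.05325492758584), np.float64(14.28175113141243))
```

View pics/scene5.png

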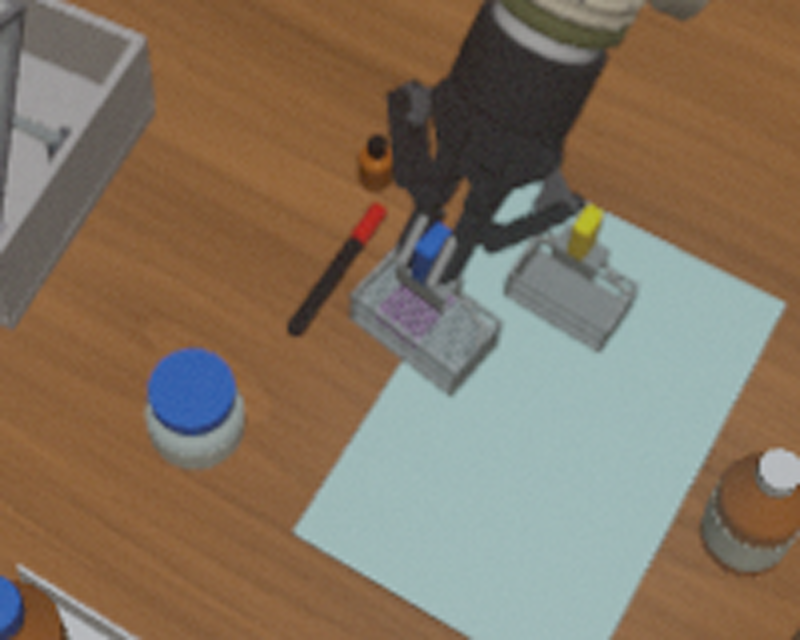

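Request:
step_arm(steps=[0, -0.005, 0.08, 0, 0.01, 0, -0.02, 0, -0.01, 0.2, 0, 0.03, 0, -0.04, 0, -0.015, 0.33, 0, 0.04, 0, -0.07, 0, -0.02, 0.46, 0, 0.06, 0, -0.1, 0, -0.03, 0.59, 0, 0.08, 0, -0.13, 0, -0.035, 0.72, 0, 0.1, 0, -0.16, 0, -0.04, 0.82, -0.005, 0.12, 0, -0.18, 0, -0.045, 0.9, -0.006, 0.13, 0, -0.2, 0, -0.045, 0.9, -0.006, 0.13, 0, -0.2, 0, -0.045, 0.9, -0.006, 0.13, 0, -0.2])

```text
time_s: 7.2
position: [0.514, -0.0566, 0.262]
tool_rot: [[0.84, 0.02, 0.543], [0.016, -1.0, 0.012], [0.543, -0.001, -0.84]]
ft_force: [0.4, 0.1, -2.5]
grip_width: 0.0132
```

```bash
python3 - <<'E'
from h import *
np.set_printoptions(precision=4,suppress=True)
s=env.observe();print(s['q'],s['position'],s['ft_force'],s['grip_width'])
R=lean(4.75,33)
print(toD(s['position']))
print(rel(fromD([-.05,.07,.155]),R))
E
```

```text
[-26.4445   6.7871  99.9236  20.7747  45.4294  51.4103] [ 0.514  -0.0566  0.262 ] [ 0.3924  0.1167 -2.4945] 0.013244251219535062
[-0.0316  0.201   0.157 ]
(array([-0.0318,  0.4397, -0.0135,  0.0418,  0.0024, -0.0676]), np.float64(132.33155061419387), np.float64(3.581017268571043))
```

Request:
step_arm(steps=[0, -0.025, 0.08, -0.01, 0.01, 0, -0.02, 0, -0.032, 0.2, -0.0135, 0.02, 0.001, -0.04, 0, -0.032, 0.32, -0.0135, 0.042, 0.002, -0.068, 0, -0.032, 0.4, -0.0135, 0.042, 0.002, -0.068, 0, -0.032, 0.44, -0.0135, 0.042, 0.002, -0.068, 0, -0.032, 0.44, -0.0135, 0.042, 0.002, -0.068, 0, -0.032, 0.44, -0.0135, 0.042, 0.002, -0.068])

```text
time_s: 7.9
position: [0.5066, -0.187, 0.2605]
tool_rot: [[0.835, 0.085, 0.543], [0.072, -0.996, 0.047], [0.545, -0.0, -0.838]]
ft_force: [0.3, -0.2, -2.9]
grip_width: 0.0133
```

```bash
python3 - <<'E'
from h import *
np.set_printoptions(precision=4,suppress=True)
s=env.observe();print(s['q'],s['position'],s['ft_force'],s['grip_width'])
R=lean(4.75,33)
print(toD(s['position']))
print(rel(fromD([-.04,.07,.056]),R))
for c in("scene","top"):
    im,d=imaging.get_image(c); cv2.imwrite(f"pics/{c}6f.png",im); np.save(c+"6.npy",d)
    K={"scene":(im[90:240,60:230],4.5),"top":(im[100:210,260:395],5.5)}[c]
    cv2.imwrite(f"pics/{c}6.png",cv2.resize(K[0],None,fx=K[1],fy=K[1],interpolation=cv2.INTER_CUBIC))
    C=toD(cloud(c,d).reshape(-1,3))
    m=(abs(C[:,0]+.05)<.05)&(abs(C[:,1]-.07)<.07)&(C[:,2]>.155-.107+.015)&(C[:,2]<.155-.107+.05)
    print(c,m.sum(),cv2.minAreaRect(C[m,:2].astype(np.float32)))
E
```

```text
[-43.8501  10.6927  95.31    30.1046  54.7962  27.8039] [ 0.5066 -0.187   0.2605] [ 0.2567 -0.1577 -2.9447] 0.013297728622645
[-0.0498  0.0716  0.1555]
(array([-0.1534,  0.0056,  0.2959, -0.002 , -0.0006,  0.0028]), np.float64(100.01184088120073), np.float64(0.15580083856265833))
scene 178 ((-0.06057560443878174, 0.07388897240161896), (0.08624109625816345, 0.035970933735370636), 84.06578826904297)
top 69 ((-0.05000685155391693, 0.07353432476520538), (0.04788997024297714, 0.08489367365837097), 0.21572710573673248)
```

View pics/scene6.png

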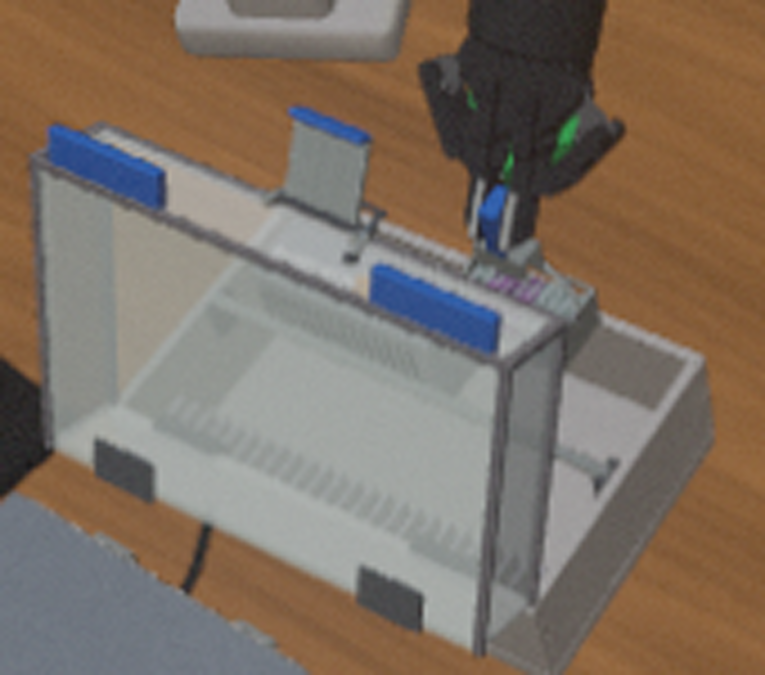

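View pics/top6.png

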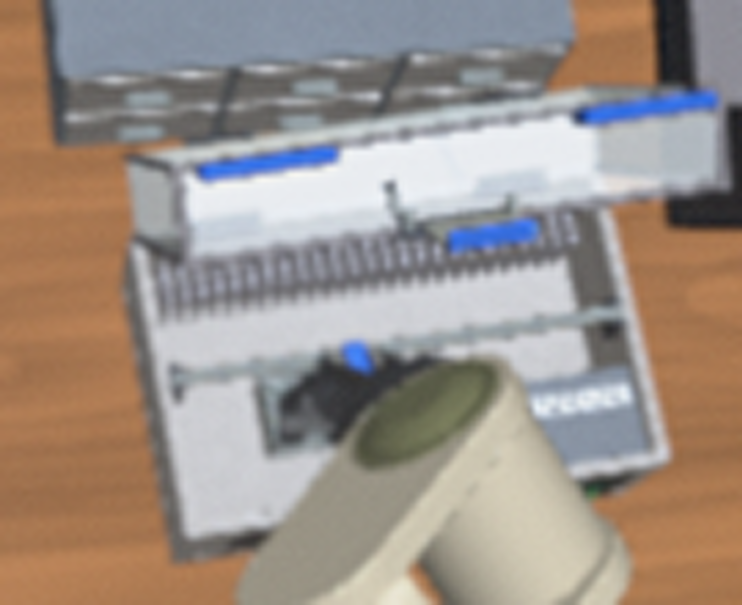

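Request:
step_arm(steps=[0, -0.04, 0, 0.07, 0, 0, 0, 0, -0.08, 0, 0.15, 0, 0, 0, 0, -0.12, 0.005, 0.23, 0, 0, 0, 0, -0.153, 0.005, 0.296, 0, 0, 0, 0, -0.153, 0.005, 0.296, 0, 0, 0, 0, -0.153, 0.005, 0.296, 0, 0, 0])

```text
time_s: 8.6
position: [0.5169, -0.1886, 0.1621]
tool_rot: [[0.835, 0.085, 0.544], [0.072, -0.996, 0.046], [0.546, 0.001, -0.838]]
ft_force: [0.3, -0.2, -2.0]
grip_width: 0.0131
```

```bash
python3 - <<'E'
from h import *
np.set_printoptions(precision=4,suppress=True)
s=env.observe();print(s['q'],s['position'],s['ft_force'],s['grip_width'])
R=lean(4.75,33)
print(toD(s['position']))
print(rel(fromD([0,.07,.057]),R))
for c in("scene","top"):
    im,d=imaging.get_image(c); cv2.imwrite(f"pics/{c}7f.png",im); np.save(c+"7.npy",d)
    K={"scene":(im[90:240,60:230],4.5),"top":(im[100:210,260:395],5.5)}[c]
    cv2.imwrite(f"pics/{c}7.png",cv2.resize(K[0],None,fx=K[1],fy=K[1],interpolation=cv2.INTER_CUBIC))
E
```

```text
[-43.0295  19.1541 103.001   38.198   40.8722  16.3801] [ 0.5169 -0.1886  0.1621] [ 0.2813 -0.1556 -2.0436] 0.013135793533773102
[-0.0397  0.0692  0.0571]
(array([ 0.1107, -0.0024,  0.0724, -0.0007, -0.002 ,  0.0031]), np.float64(39.68690417140865), np.float64(0.1695886590045364))
```

View pics/scene7.png

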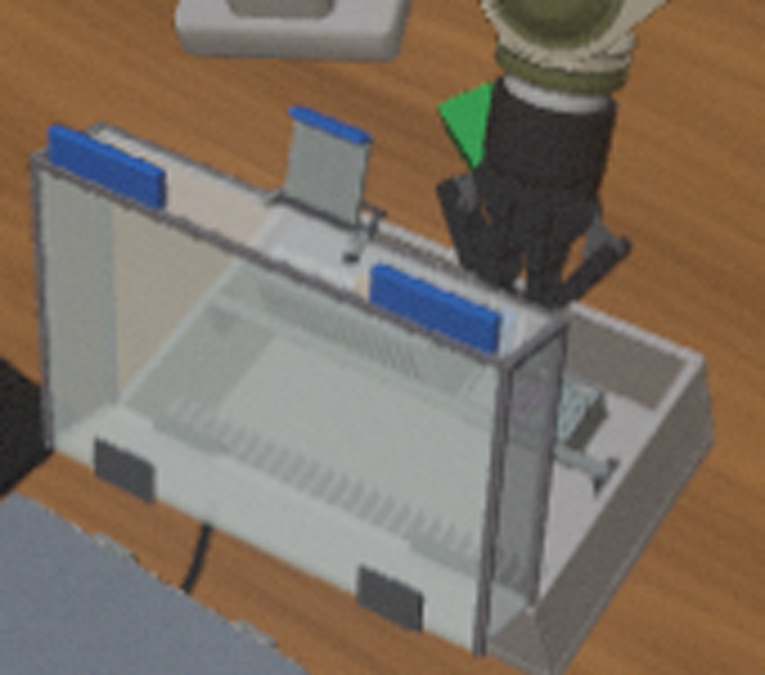

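View pics/top7.png

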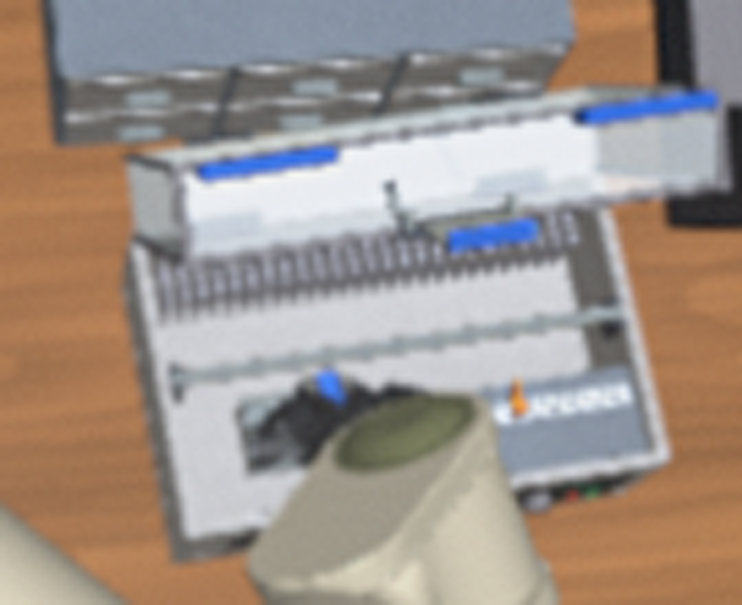

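Request:
step_arm(steps=[0, 0.028, 0, 0.018, 0, 0, 0, 0, 0.056, 0, 0.036, 0, 0, 0, 0, 0.083, -0.001, 0.054, 0, 0, 0, 0, 0.11, -0.002, 0.072, 0, 0, 0, 0, 0.11, -0.002, 0.072, 0, 0, 0, 0, 0.11, -0.002, 0.072, 0, 0, 0])

```text
time_s: 9.3
position: [0.5559, -0.185, 0.161]
tool_rot: [[0.835, 0.085, 0.543], [0.071, -0.996, 0.046], [0.545, 0.001, -0.838]]
ft_force: [0.0, 0.7, -2.2]
grip_width: 0.0132
```

```bash
python3 - <<'E'
from h import *
np.set_printoptions(precision=4,suppress=True)
s=env.observe();print(s['q'],s['position'],s['ft_force'],s['grip_width'])
R=lean(4.75,33)
print(toD(s['position']))
print(rel(fromD([0,.07,.032]),R))
E
```

```text
[-39.2853  22.0525  98.0992  35.7017  40.5723  22.2192] [ 0.5559 -0.185   0.161 ] [ 0.0012  0.7288 -2.2279] 0.013185135727069112
[-0.0005  0.0695  0.056 ]
(array([-0.0423, -0.0015,  0.0681, -0.0009, -0.001 ,  0.0026]), np.float64(24.049890878404895), np.float64(0.13277685029171402))
```

Request:
step_arm(steps=[0, -0.014, 0, 0.022, 0, 0, 0, 0, -0.024, 0, 0.039, 0, 0, 0, 0, -0.032, 0, 0.052, 0, 0, 0, 0, -0.035, 0, 0.056, 0, 0, 0, 0, -0.035, 0, 0.056, 0, 0, 0])

```text
time_s: 9.8
position: [0.5561, -0.1853, 0.1412]
tool_rot: [[0.835, 0.084, 0.543], [0.071, -0.996, 0.045], [0.545, 0.0, -0.838]]
ft_force: [-0.1, -1.2, -2.4]
grip_width: 0.0133
```

Request:
step_arm(steps=[0, -0.004, 0, 0.006, 0, 0, 0, 0, -0.007, 0, 0.011, 0, 0, 0, 0, -0.007, 0, 0.011, 0, 0, 0])

```text
time_s: 10.1
position: [0.5562, -0.1852, 0.1374]
tool_rot: [[0.835, 0.084, 0.544], [0.071, -0.996, 0.045], [0.545, 0.001, -0.838]]
ft_force: [-0.4, -0.3, -3.1]
grip_width: 0.0136
```

```bash
python3 - <<'E'
from h import *
np.set_printoptions(precision=4,suppress=True)
s=env.observe();print(s['q'],s['position'],s['ft_force'],s['wrist_torque'],s['grip_width'])
print(toD(s['position']))
for c in("scene","top"):
    im,d=imaging.get_image(c); cv2.imwrite(f"pics/{c}8f.png",im); np.save(c+"8.npy",d)
    K={"scene":(im[90:240,60:230],4.5),"top":(im[100:210,260:395],5.5)}[c]
    cv2.imwrite(f"pics/{c}8.png",cv2.resize(K[0],None,fx=K[1],fy=K[1],interpolation=cv2.INTER_CUBIC))
E
```

```text
[-39.2795  24.1608  99.7495  38.499   37.5392  18.6528] [ 0.5562 -0.1852  0.1374] [-0.4139 -0.3162 -3.1149] [ 0.0218  0.5145 -0.0266] 0.013623060965238217
[-0.0002  0.0693  0.0324]
```

View pics/top8.png

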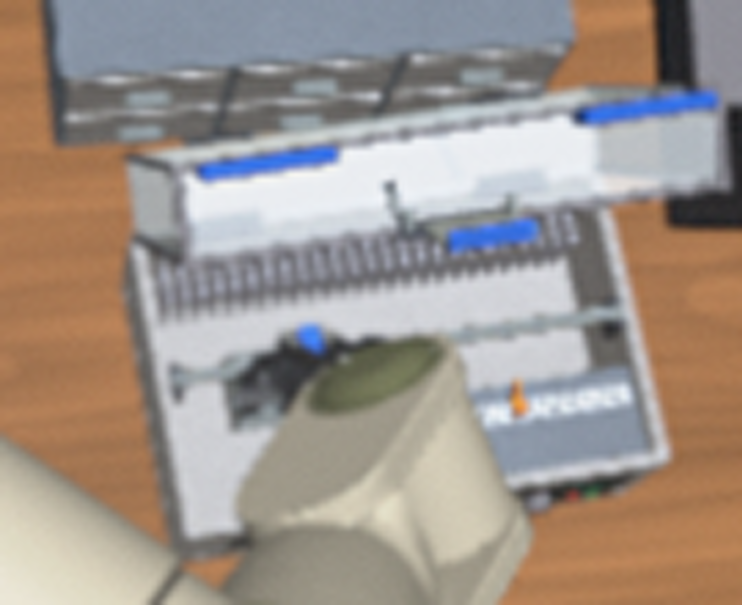

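Request:
step_arm(steps=[0, -0.0036, 0, 0.0056, 0, 0, 0, 0, -0.0036, 0, 0.0056, 0, 0, 0, 0, -0.0036, 0, 0.0056, 0, 0, 0])

```text
time_s: 10.5
position: [0.5567, -0.1854, 0.137]
tool_rot: [[0.834, 0.084, 0.546], [0.072, -0.996, 0.044], [0.548, 0.002, -0.837]]
ft_force: [-4.9, 0.9, 7.7]
grip_width: 0.0138
```

```bash
python3 - <<'E'
from h import *
np.set_printoptions(precision=4,suppress=True)
print("scene orange",toD(at_z("scene",(140.7,153.),.108)))
im,d=imaging.get_image("top")
h=cv2.cvtColor(im,cv2.COLOR_BGR2HSV);m=cv2.inRange(h,(105,130,80),(125,255,255))
n,l,s,c=cv2.connectedComponentsWithStats(m)
C=cloud("top",d)
for i in range(1,n):
    if s[i,4]>=4 and 300<c[i][0]<330 and 150<c[i][1]<175: print(s[i],c[i],toD(at_z("top",c[i],.15)),toD(np.median(C[l==i],0)),len(C[l==i]))
st=env.observe();print(toD(st['position']),st['ft_force'])
w=im[...,2].astype(float)-im[...,0]
for r in range(167,176):
    cols=np.arange(350,358);ww=np.clip(w[r,350:358]+15,0,None);cc=(cols*ww).sum()/ww.sum();print(r,cc.round(2),toD(at_z("top",(cc,r),.108)))
print([ (x["pixel"],x["score"],toD(at_z("top",x["pixel"],.108))) for x in imaging.pinpoint("top","pointer_tip")[:2]])
print([ (x["pixel"],x["score"],toD(at_z("top",x["pixel"],.137))) for x in imaging.pinpoint("top","carrier_grip")[:2]])
print([ (x["pixel"],x["score"],toD(at_z("top",x["pixel"],.105))) for x in imaging.pinpoint("top","carrier_hook")[:2]])
imaging.get_image("scene")
for t,z in(("pointer_tip",.108),("carrier_grip",.137),("carrier_hook",.105),("rail",.105)):
    print(t,[ (x["pixel"],x["score"],toD(at_z("scene",x["pixel"],z))) for x in imaging.pinpoint("scene",t)[:2]])
print(rel(fromD([0,-.0711,.033]),lean(4.75,33)))
E
```

```text
scene orange [-0.0524 -0.0674  0.003 ]
[315 159   4   5  14] [316.3571 161.3571] [0.0017 0.0676 0.045 ] [0.0006 0.0684 0.0474] 14
[0.0002 0.0691 0.032 ] [-5.3648  1.7974  8.4431]
167 353.54 [-0.0297 -0.0743  0.003 ]
168 353.33 [-0.0334 -0.0727  0.003 ]
169 353.44 [-0.0372 -0.0722  0.003 ]
170 353.6 [-0.0411 -0.072   0.003 ]
171 353.59 [-0.0448 -0.0711  0.003 ]
172 353.63 [-0.0486 -0.0704  0.003 ]
173 353.95 [-0.0525 -0.0708  0.003 ]
174 354.16 [-0.0564 -0.0707  0.003 ]
175 353.74 [-0.0599 -0.0683  0.003 ]
[]
[([314.6, 161.3], 0.62, array([0.0065, 0.0709, 0.032 ]))]
[([316.1, 164.5], 0.42, array([ 0.0024,  0.0608, -0.    ]))]
pointer_tip []
carrier_grip []
carrier_hook []
rail []
(array([ 0.0001,  0.4673, -0.0027,  0.0013, -0.0046,  0.0029]), np.float64(140.20054664666918), np.float64(0.2520901968497751))
```

View pics/scene8.png

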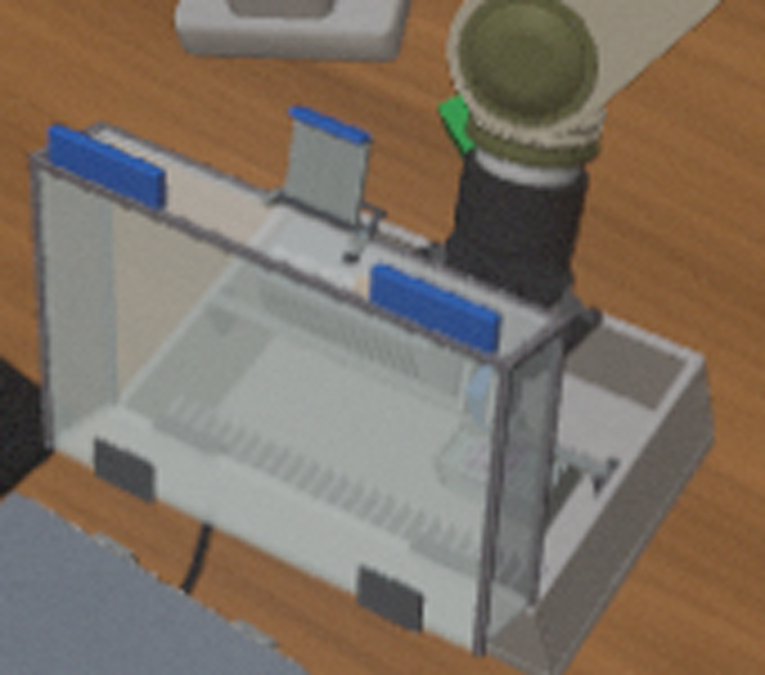

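Request:
step_arm(steps=[0, -0.001, 0, -0.0046, 0, 0, 0, 0, -0.001, 0, -0.0046, 0, 0, 0])

```text
time_s: 11.15
position: [0.5554, -0.1854, 0.1371]
tool_rot: [[0.835, 0.084, 0.544], [0.071, -0.996, 0.045], [0.546, 0.001, -0.838]]
ft_force: [-3.3, 0.1, 3.8]
grip_width: 0.0134
```

Request:
step_arm(steps=[0, 0, 0.02, 0, 0, 0, 0, 0, 0, 0.05, 0, 0, 0, 0, 0, 0, 0.09, 0, 0, 0, 0, 0, 0, 0.13, 0, 0, 0, 0, 0, 0, 0.17, 0, 0, 0, 0, 0, 0, 0.2, 0, 0, 0, 0, 0, 0, 0.22, 0, 0, 0, 0, 0, 0, 0.22, 0, 0, 0, 0])

```text
time_s: 11.95
position: [0.5612, -0.2527, 0.1371]
tool_rot: [[0.834, 0.083, 0.545], [0.071, -0.997, 0.043], [0.547, 0.002, -0.837]]
ft_force: [-0.9, -1.2, 3.3]
grip_width: 0.0133
```

```bash
python3 - <<'E'
from h import *
np.set_printoptions(precision=4,suppress=True)
s=env.observe();print(s['q'],s['position'],s['ft_force'],s['wrist_torque'],s['grip_width'])
print(toD(s['position']))
print(rel(fromD([-.0005,-.0702,.0321]),lean(4.75,33)))
im,d=imaging.get_image("scene")
cv2.imwrite(f"pics/scene9.png",cv2.resize(im[90:240,60:230],None,fx=4.5,fy=4.5,interpolation=cv2.INTER_CUBIC))
E
```

```text
[-44.9311  27.0164  94.2544  38.034   42.4136  15.3372] [ 0.5612 -0.2527  0.1371] [-0.9218 -1.1573  3.3145] [-0.1963 -0.0411 -0.1124] 0.01332631494072443
[-0.0008  0.0016  0.0321]
(array([ 0.0006,  0.2395,  0.001 ,  0.0025, -0.0032,  0.0017]), np.float64(71.84325316186319), np.float64(0.1983028864791026))
```

View pics/scene9.png

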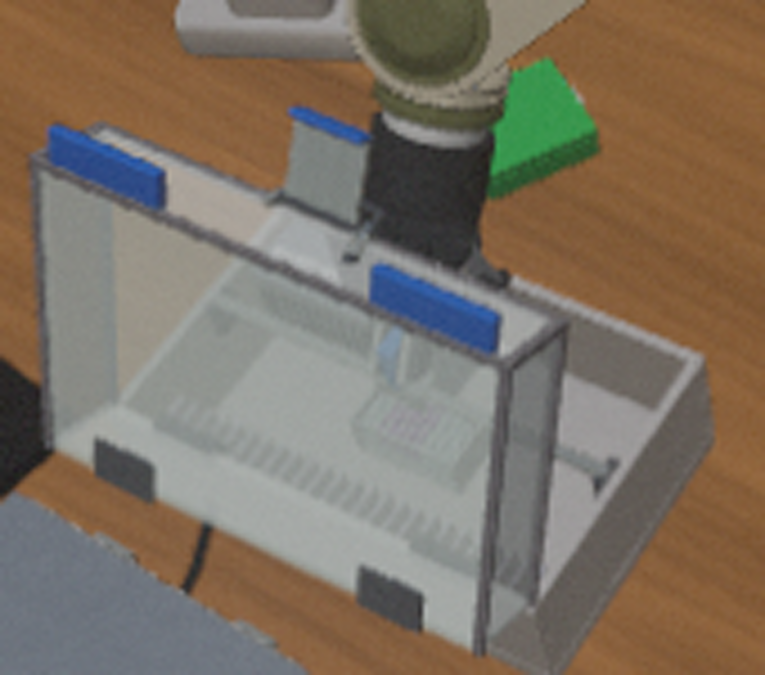

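Request:
step_arm(steps=[0, 0, 0.03, 0, 0, 0, 0, 0, 0, 0.07, 0, 0, 0, 0, 0, 0, 0.11, 0, 0, 0, 0, 0, 0, 0.15, 0, 0, 0, 0, 0, 0, 0.19, 0, 0, 0, 0, 0, 0, 0.22, 0, 0, 0, 0, 0, 0, 0.239, 0, 0, 0, 0, 0, 0, 0.239, 0, 0, 0, 0, 0, 0, 0.239, 0, 0, 0, 0])

```text
time_s: 12.9
position: [0.5671, -0.3233, 0.1371]
tool_rot: [[0.834, 0.084, 0.545], [0.071, -0.997, 0.044], [0.546, 0.002, -0.838]]
ft_force: [1.4, -0.9, 4.0]
grip_width: 0.0129
```

```bash
python3 - <<'E'
from h import *
np.set_printoptions(precision=4,suppress=True)
s=env.observe();print(s['q'],s['position'],s['ft_force'],s['wrist_torque'],s['grip_width'])
print(toD(s['position']))
print(rel(fromD([-.0005,-.0702,.0321]),lean(4.75,33)))
for c in("scene","top"):
    im,d=imaging.get_image(c)
    K={"scene":(im[90:240,60:230],4.5),"top":(im[100:210,260:395],5.5)}[c]
    cv2.imwrite(f"pics/{c}10.png",cv2.resize(K[0],None,fx=K[1],fy=K[1],interpolation=cv2.INTER_CUBIC))
E
```

```text
[-49.7865  30.6     87.0203  36.7646  47.917   13.71  ] [ 0.5671 -0.3233  0.1371] [ 1.4158 -0.8616  3.9703] [-0.1267 -0.2516 -0.0397] 0.012939741981531533
[-0.0008 -0.0692  0.0321]
(array([ 0.0008,  0.0035,  0.0005,  0.0018, -0.0027,  0.0023]), np.float64(1.0751170467293623), np.float64(0.17990788994102913))
```

View pics/scene10.png

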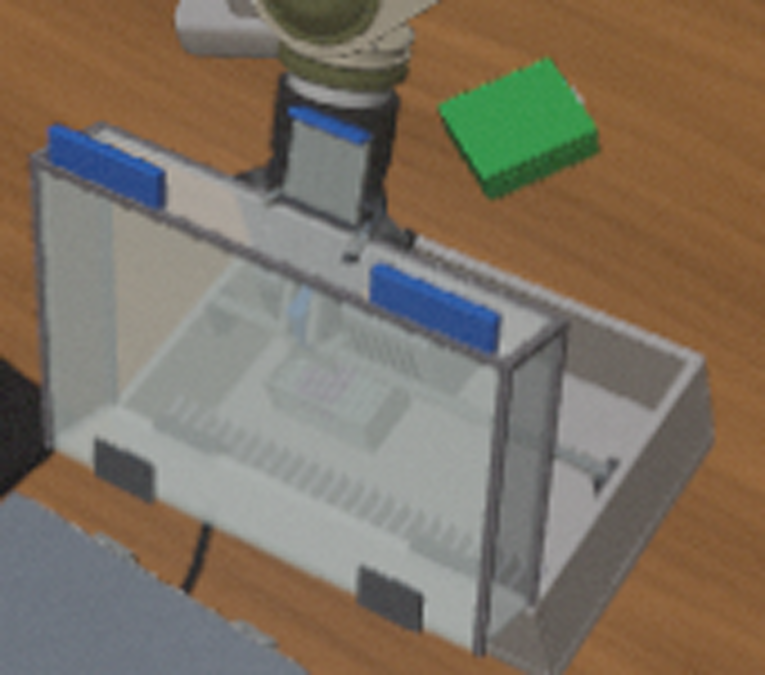

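View pics/top10.png

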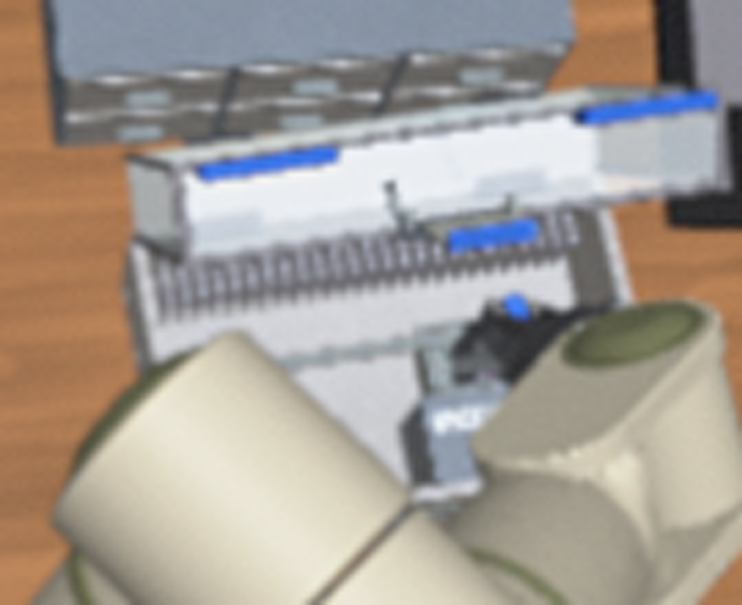

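Request:
step_arm(steps=[0, 0, 0.0035, 0, 0, 0, 0, 0, 0, 0.0035, 0, 0, 0, 0])

```text
time_s: 13.2
position: [0.5671, -0.3234, 0.1371]
tool_rot: [[0.835, 0.085, 0.544], [0.071, -0.996, 0.046], [0.546, 0.001, -0.838]]
ft_force: [0.7, 1.6, 7.5]
grip_width: 0.0135
```

```bash
python3 - <<'E'
from h import *
np.set_printoptions(precision=4,suppress=True)
im,d=imaging.get_image("top")
h=cv2.cvtColor(im,cv2.COLOR_BGR2HSV);m=cv2.inRange(h,(105,130,80),(125,255,255))
n,l,s,c=cv2.connectedComponentsWithStats(m)
C=cloud("top",d)
for i in range(1,n):
    if s[i,4]>=4 and 340<c[i][0]<370 and 148<c[i][1]<165: print(s[i],c[i],toD(at_z("top",c[i],.15)),toD(np.median(C[l==i],0)),len(C[l==i]))
st=env.observe();print(toD(st['position']),st['ft_force'])
E
```

```text
[352 154   4   4  14] [353.5 155.5] [ 0.0023 -0.0699  0.045 ] [ 0.001  -0.0677  0.0487] 14
[-0.0008 -0.0692  0.032 ] [0.2878 1.1426 6.3966]
```

Request:
step_arm(steps=[0.5, 0, 0, 0, 0, 0, 0, 0.5, 0, 0, 0, 0, 0, 0, 0.5, 0, 0, 0, 0, 0, 0, 0.5, 0, 0, 0, 0, 0, 0, 0.5, 0, 0, 0, 0, 0, 0])

```text
time_s: 13.75
position: [0.5668, -0.3236, 0.1365]
tool_rot: [[0.835, 0.084, 0.543], [0.071, -0.996, 0.045], [0.545, 0.001, -0.838]]
ft_force: [0.2, 0.2, -0.8]
grip_width: 0.0427
```

Request:
step_arm(steps=[0.5, 0, 0, -0.05, 0, 0, 0, 0.5, 0, 0, -0.15, 0, 0, 0, 0.5, 0, 0, -0.3, 0, 0, 0, 0.5, 0, 0, -0.42, 0, 0, 0, 0.5, 0, 0, -0.42, 0, 0, 0, 0.5, 0, 0, -0.42, 0, 0, 0])

```text
time_s: 14.35
position: [0.4979, -0.3295, 0.2433]
tool_rot: [[0.835, 0.083, 0.545], [0.071, -0.997, 0.043], [0.546, 0.003, -0.838]]
ft_force: [0.3, -0.4, -0.4]
grip_width: 0.0424
```

```bash
python3 - <<'E'
from h import *
np.set_printoptions(precision=4,suppress=True)
s=env.observe();print(s['q'],s['position'],s['ft_force'],s['wrist_torque'],s['grip_width'])
print(toD(s['position']))
for c in("scene","top"):
    im,d=imaging.get_image(c);cv2.imwrite(f"pics/{c}11f.png",im)
    K={"scene":(im[90:240,60:230],4.5),"top":(im[100:210,260:395],5.5)}[c]
    cv2.imwrite(f"pics/{c}11.png",cv2.resize(K[0],None,fx=K[1],fy=K[1],interpolation=cv2.INTER_CUBIC))
    C=cloud(c,d)
    h=cv2.cvtColor(im,cv2.COLOR_BGR2HSV);m=cv2.inRange(h,(105,150,80),(125,255,255))
    n,l,st,ce=cv2.connectedComponentsWithStats(m)
    for i in range(1,n):
        if 4<=st[i,4]<300: 
            q=toD(np.median(C[l==i],0))
            if abs(q[1])<.2 and abs(q[0])<.2: print(c,st[i],ce[i].round(1),q)
E
```

```text
[-56.4009  19.0896  86.3949  32.9624  61.3706  16.0129] [ 0.4979 -0.3295  0.2433] [ 0.3059 -0.3521 -0.3707] [ 0.0101  0.255  -0.0114] 0.042429091687793165
[-0.0703 -0.0697  0.1383]
scene [125 114  17   8  43] [132.8 117.2] [-0.0074  0.0034  0.2448]
scene [ 71 118  25  18 207] [ 82.9 126.2] [ 0.062  -0.1099  0.2273]
scene [143 149  27  19 231] [156.  157.8] [0.0622 0.1155 0.2275]
top [365 117  25   5  58] [377.2 119.1] [ 0.0559 -0.1078  0.2338]
top [297 127  24   5  51] [308.5 129.1] [0.0561 0.1123 0.2338]
top [342 140  15   5  46] [349.1 142.2] [-0.0097  0.0014  0.2464]
top [351 155   5   6  21] [353.1 157.1] [-0.0045 -0.0657  0.0479]
```

View pics/scene11.png

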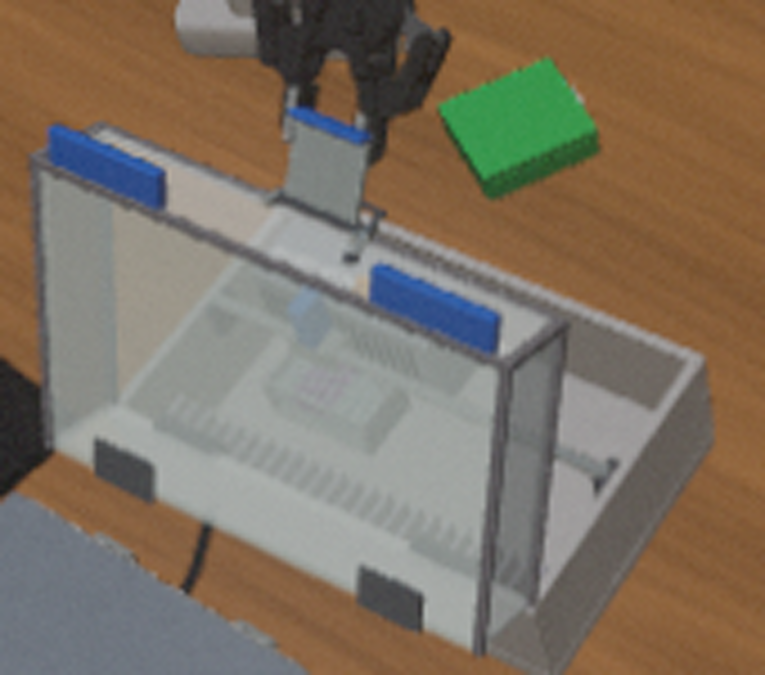

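View pics/top11.png

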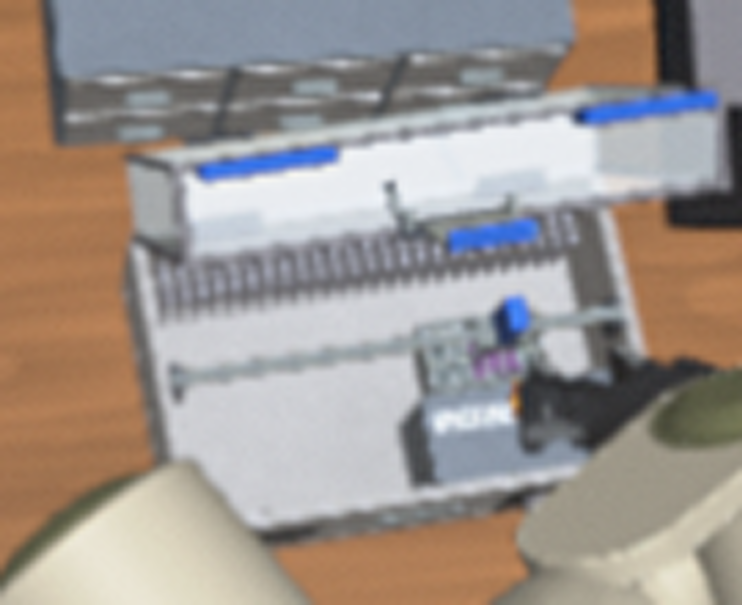

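```bash
python3 - <<'E'
from h import *
np.set_printoptions(precision=4,suppress=True)
A=fromD([-.10,.0,.32]);R=lean(4.75,0)
print(A,rel(A,R)); B=fromD([.0,.112,.34]);C=fromD([.098,.112,.32]);S=fromD([.098,.112,.245])
print(B,C,S)
print(rel(B,R,dict(position=A,tool_rot=R)),rel(C,R,dict(position=A,tool_rot=R)))
E
```

```text
[ 0.4625 -0.2626  0.425 ] (array([ 0.2491, -0.2309, -0.5673, -0.0011, -0.7339,  0.0018]), np.float64(198.3617223876595), np.float64(33.0237651631628))
[ 0.5529 -0.1427  0.445 ] [ 0.6505 -0.1346  0.425 ] [ 0.6505 -0.1346  0.35  ]
(array([ 0.3333, -0.3733, -0.0667,  0.    ,  0.    ,  0.    ]), np.float64(151.47276983009192), np.float64(0.0)) (array([ 0.66  , -0.3733,  0.    ,  0.    ,  0.    ,  0.    ]), np.float64(227.48186740925092), np.float64(0.0))
```

Request:
step_arm(steps=[0.3, 0.05, -0.02, -0.15, 0, 0, 0, 0, 0.15, -0.1, -0.35, 0, -0.15, 0, 0, 0.22, -0.2, -0.5, 0, -0.35, 0, 0, 0.249, -0.231, -0.567, 0, -0.55, 0, 0, 0.249, -0.231, -0.567, 0, -0.734, 0, 0, 0.249, -0.231, -0.567, 0, -0.734, 0, 0, 0.249, -0.231, -0.567, 0, -0.734, 0, 0, 0.249, -0.231, -0.567, 0, -0.734, 0])

```text
time_s: 15.25
position: [0.4623, -0.263, 0.4237]
tool_rot: [[0.996, 0.084, 0.0], [0.084, -0.996, 0.002], [0.001, -0.002, -1.0]]
ft_force: [-1.7, -0.1, 0.7]
grip_width: 0.0003
```

```bash
python3 - <<'E'
from h import *
np.set_printoptions(precision=4,suppress=True)
s=env.observe();print(s['q'],s['position'],s['ft_force'],s['wrist_torque'],s['grip_width'])
print(toD(s['position']))
B=fromD([.0,.112,.34]);C=fromD([.098,.112,.32]);R=lean(4.75,0)
print(rel(B,R));print(rel(C,R))
im,d=imaging.get_image("top");cv2.imwrite(f"pics/top12.png",cv2.resize(im[100:210,260:395],None,fx=5.5,fy=5.5,interpolation=cv2.INTER_CUBIC))
E
```

```text
[-42.4425  16.6369  53.942    0.1081 109.4787  42.7784] [ 0.4623 -0.263   0.4237] [-1.7037 -0.0918  0.6614] [0.0016 0.0252 0.072 ] 0.00034494979731174256
[-0.1002 -0.0004  0.3187]
(array([ 0.3345, -0.3744, -0.07  , -0.0025, -0.0008,  0.0014]), np.float64(152.07120951255166), np.float64(0.13392918862595646))
(array([ 0.6611, -0.3739, -0.0031, -0.0025, -0.0008,  0.0014]), np.float64(227.86079381120842), np.float64(0.13392918862595646))
```

View pics/top12.png

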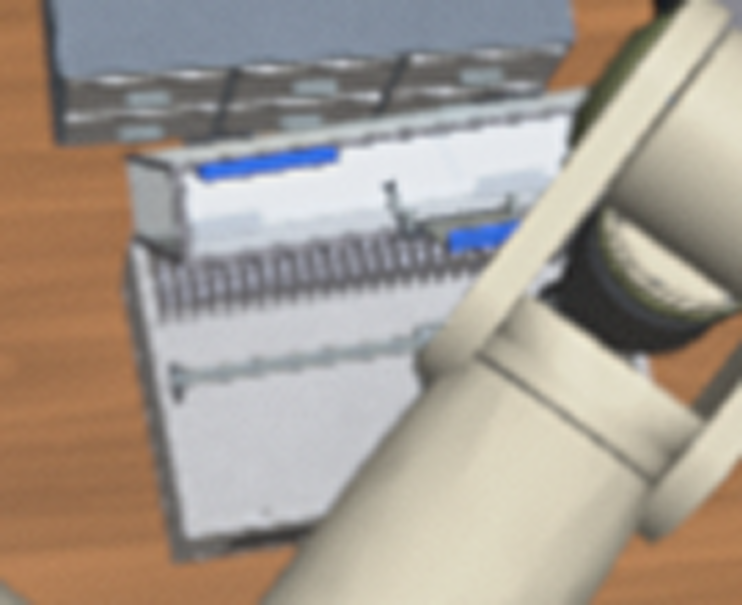

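Hood and latch clear. Going over the lip.

Request:
step_arm(steps=[0, 0.1, -0.11, -0.05, 0, 0, 0, 0, 0.22, -0.24, -0.07, 0, 0, 0, 0, 0.334, -0.374, -0.07, 0, 0, 0, 0, 0.45, -0.374, -0.05, 0, 0, 0, 0, 0.56, -0.374, -0.02, 0, 0, 0, 0, 0.661, -0.374, -0.003, 0, 0, 0, 0, 0.661, -0.374, -0.003, 0, 0, 0, 0, 0.661, -0.374, -0.003, 0, 0, 0])

```text
time_s: 16.1
position: [0.6506, -0.135, 0.4254]
tool_rot: [[0.996, 0.084, -0.0], [0.084, -0.996, 0.0], [-0.0, -0.0, -1.0]]
ft_force: [-0.5, -0.1, 0.5]
grip_width: 0.0001
```

```bash
python3 - <<'E'
from h import *
np.set_printoptions(precision=4,suppress=True)
s=env.observe();print(s['q'],s['position'],s['ft_force'],s['wrist_torque'],s['grip_width'])
print(toD(s['position']))
S=fromD([.098,.112,.245]);R=lean(4.75,0)
print(rel(S,R))
for c in("scene","top"):
    im,d=imaging.get_image(c);cv2.imwrite(f"pics/{c}13f.png",im)
    K={"scene":(im[60:240,40:240],3.8),"top":(im[100:210,260:395],5.5)}[c]
    cv2.imwrite(f"pics/{c}13.png",cv2.resize(K[0],None,fx=K[1],fy=K[1],interpolation=cv2.INTER_CUBIC))
E
```

```text
[-21.9078  33.9233  25.4438   0.0082 120.6562  63.2974] [ 0.6506 -0.135   0.4254] [-0.498  -0.0926  0.4835] [ 0.0283  0.0777 -0.0498] 5.3356749536193585e-05
[0.098  0.1116 0.3204]
(array([-0.    , -0.0013,  0.2513, -0.0004,  0.0004,  0.0011]), np.float64(75.39766393066076), np.float64(0.054740978288739875))
```

View pics/scene13.png

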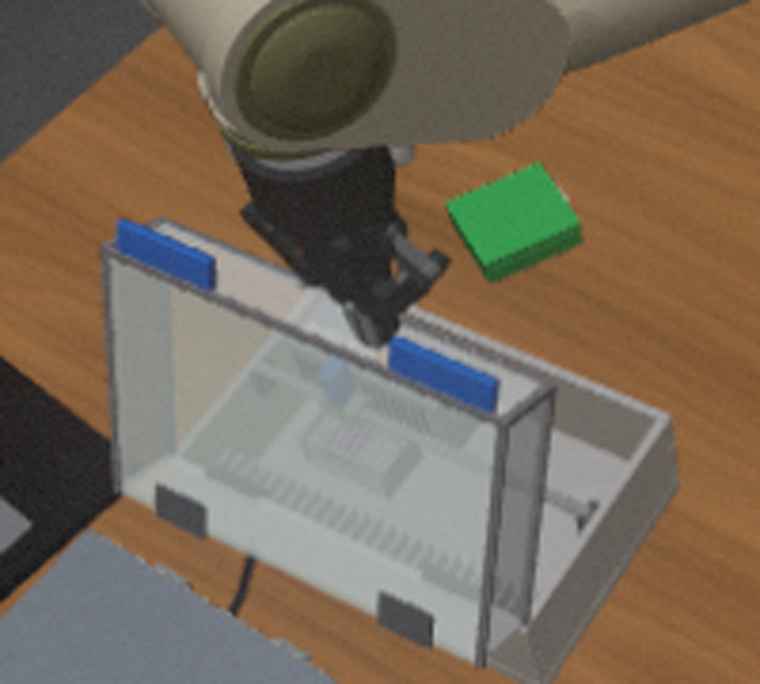

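View pics/top13.png

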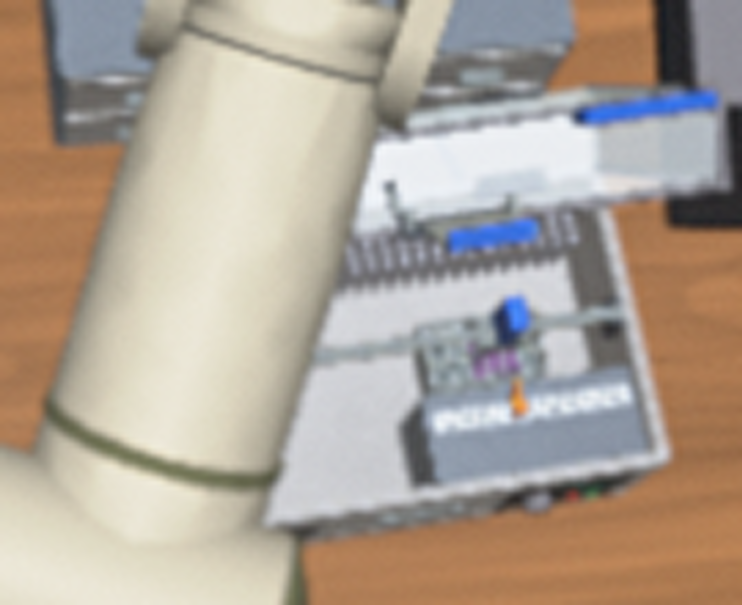

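```bash
python3 - <<'E'
from h import *
np.set_printoptions(precision=4,suppress=True)
im,d=imaging.get_image("top");C=cloud("top",d)
h=cv2.cvtColor(im,cv2.COLOR_BGR2HSV);m=cv2.inRange(h,(105,130,60),(125,255,255))
n,l,st,ce=cv2.connectedComponentsWithStats(m)
for i in range(1,n):
    if 4<=st[i,4] and 340<ce[i][0]<370 and 150<ce[i][1]<165:
        ys,xs=np.where(l==i); print(st[i],ce[i],toD(at_z("top",ce[i],.14)))
        for r in sorted(set(ys)): 
            cols=xs[ys==r]; print(r,cols.min(),cols.max(),[toD(C[r,k]).round(4).tolist() for k in cols])
w=im[...,2].astype(float)-im[...,0]
for r in range(167,176):
    cols=np.arange(350,358);ww=np.clip(w[r,350:358]+15,0,None);cc=(cols*ww).sum()/ww.sum();print(r,cc.round(2),toD(at_z("top",(cc,r),.108)))
# basket extents
CD=toD(C.reshape(-1,3));mm=(abs(CD[:,0])<.04)&(abs(CD[:,1]+.07)<.06)&(CD[:,2]>-.06)&(CD[:,2]<-.03)
print(mm.sum(),cv2.minAreaRect(CD[mm,:2].astype(np.float32)))
E
```

```text
[351 154   5   7  27] [353.     157.1481] [-0.0008 -0.0701  0.035 ]
154 353 354 [[0.0061, -0.067, 0.0522], [0.0063, -0.0714, 0.0496]]
155 352 354 [[0.0032, -0.0628, 0.0515], [0.0039, -0.0679, 0.0469], [0.0028, -0.0708, 0.0488]]
156 351 355 [[0.0028, -0.0616, 0.0417], [0.0006, -0.0632, 0.0476], [-0.0018, -0.0647, 0.054], [-0.0007, -0.0703, 0.0479], [-0.0001, -0.0753, 0.0437]]
157 351 355 [[0.0002, -0.0621, 0.0376], [-0.0033, -0.0622, 0.0483], [-0.003, -0.0669, 0.0449], [-0.004, -0.0699, 0.0466], [-0.0065, -0.0711, 0.0537]]
158 351 355 [[-0.0025, -0.0625, 0.0338], [-0.0055, -0.0632, 0.0426], [-0.0074, -0.0652, 0.0475], [-0.0081, -0.0686, 0.0481], [-0.0085, -0.0723, 0.0477]]
159 351 355 [[-0.005, -0.0632, 0.0292], [-0.0086, -0.0631, 0.0404], [-0.0119, -0.0633, 0.0507], [-0.0105, -0.0694, 0.0432], [-0.0118, -0.072, 0.0461]]
160 352 353 [[-0.0118, -0.0628, 0.0388], [-0.0131, -0.0655, 0.0415]]
167 354.12 [-0.0301 -0.0765  0.003 ]
168 353.47 [-0.0335 -0.0732  0.003 ]
169 353.59 [-0.0373 -0.0728  0.003 ]
170 353.6 [-0.0411 -0.072   0.003 ]
171 353.58 [-0.0448 -0.0711  0.003 ]
172 353.61 [-0.0486 -0.0704  0.003 ]
173 353.95 [-0.0525 -0.0708  0.003 ]
174 354.16 [-0.0564 -0.0707  0.003 ]
175 353.76 [-0.0599 -0.0684  0.003 ]
183 ((0.00024348311126232147, -0.0675530880689621), (0.04896237328648567, 0.08696718513965607), 0.9935398101806641)
```

Request:
step_arm(steps=[0, 0, 0, 0.1, 0, 0, 0, 0, 0, 0, 0.2, 0, 0, 0, 0, 0, 0, 0.251, 0, 0, 0, 0, 0, 0, 0.251, 0, 0, 0, 0, 0, 0, 0.251, 0, 0, 0])

```text
time_s: 16.75
position: [0.6502, -0.1344, 0.3529]
tool_rot: [[0.996, 0.084, 0.003], [0.084, -0.996, -0.002], [0.003, 0.002, -1.0]]
ft_force: [-0.4, -0.4, -0.1]
grip_width: -0.0002
```

```bash
python3 - <<'E'
from h import *
np.set_printoptions(precision=3,suppress=True)
s=env.observe();print(s['q'],s['position'],s['ft_force'])
p=toD(s['position']);print(p)
for th in [70,65,61,57,53,49,45,41,37,33,29]:
    f=np.radians(15.8+th); t=np.array([.1-.2203*np.cos(f)+.011,.112,.2203*np.sin(f)+.017])
    print(th,t,np.round([(t-p)[0]/.3,-(t-p)[2]/.3],3))
im,d=imaging.get_image("scene")
cv2.imwrite("pics/scene14.png",cv2.resize(im[60:240,40:240],None,fx=3.8,fy=3.8,interpolation=cv2.INTER_CUBIC))
E
```

```text
[-21.869  32.33   39.818  -0.021 107.667  63.322] [ 0.65  -0.134  0.353] [-0.411 -0.397 -0.117]
[0.098 0.112 0.248]
70 [0.095 0.112 0.237] [-0.009  0.037]
65 [0.076 0.112 0.234] [-0.073  0.045]
61 [0.061 0.112 0.231] [-0.123  0.055]
57 [0.046 0.112 0.227] [-0.173  0.068]
53 [0.031 0.112 0.222] [-0.221  0.085]
49 [0.017 0.112 0.216] [-0.268  0.105]
45 [0.004 0.112 0.209] [-0.314  0.129]
41 [-0.01   0.112  0.201] [-0.358  0.155]
37 [-0.022  0.112  0.192] [-0.4    0.185]
33 [-0.034  0.112  0.183] [-0.439  0.217]
29 [-0.045  0.112  0.172] [-0.477  0.252]
```

View pics/scene14.png

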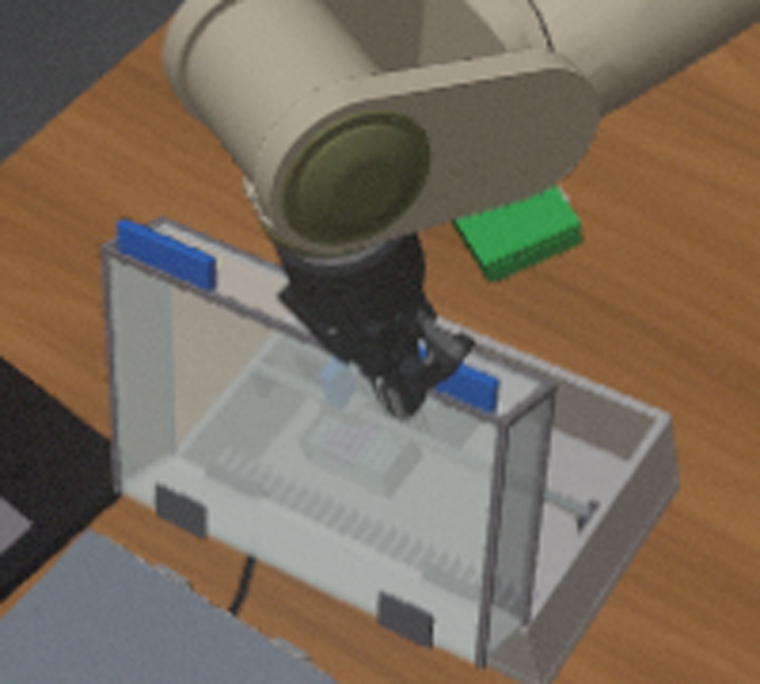

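Request:
step_arm(steps=[0, -0.01, 0, 0.037, 0, 0, 0, 0, -0.045, 0, 0.041, 0, 0, 0, 0, -0.073, 0, 0.045, 0, 0, 0, 0, -0.1, 0, 0.05, 0, 0, 0, 0, -0.123, 0, 0.055, 0, 0, 0, 0, -0.148, 0, 0.061, 0, 0, 0, 0, -0.173, 0, 0.068, 0, 0, 0, 0, -0.173, 0, 0.068, 0, 0, 0])

```text
time_s: 17.6
position: [0.598, -0.1387, 0.3311]
tool_rot: [[0.996, 0.084, 0.0], [0.084, -0.996, -0.001], [0.0, 0.001, -1.0]]
ft_force: [0.1, -0.3, 0.3]
grip_width: 0.0003
```

```bash
python3 - <<'E'
from h import *
np.set_printoptions(precision=3,suppress=True)
s=env.observe();print(s['q'],s['position'],s['ft_force'])
p=toD(s['position']);print(p)
im,d=imaging.get_image("scene")
cv2.imwrite("pics/scene15.png",cv2.resize(im[60:240,40:240],None,fx=3.8,fy=3.8,interpolation=cv2.INTER_CUBIC))
C=cloud("scene",d)
h=cv2.cvtColor(im,cv2.COLOR_BGR2HSV);m=cv2.inRange(h,(105,150,80),(125,255,255))
n,l,st,ce=cv2.connectedComponentsWithStats(m)
for i in range(1,n):
    if 10<=st[i,4]<300:
        q=toD(np.median(C[l==i],0))
        if abs(q[1])<.2 and abs(q[0])<.2: print(st[i],q,"theta",np.degrees(np.arctan2(q[2],.1-q[0]))-14.2)
for th in [57,53,49,45,41,37,33,29,25,21,17,13,9,5,2,0]:
    f=np.radians(15.8+th); t=np.array([.1-.2203*np.cos(f)+.011,.112,.2203*np.sin(f)+.017])
    print(th,t,np.round([(t-p)[0]/.3,-(t-p)[2]/.3],3))
E
```

```text
[-24.077  26.414  53.435  -0.046 100.11   61.113] [ 0.598 -0.139  0.331] [ 0.13  -0.311  0.259]
[0.045 0.112 0.226]
[ 80 112  25  17 208] [ 0.029 -0.107  0.217] theta 57.716332400194105
[166 149  13  11  90] [0.031 0.14  0.217] theta 58.09318660247396
57 [0.046 0.112 0.227] [ 0.002 -0.005]
53 [0.031 0.112 0.222] [-0.047  0.012]
49 [0.017 0.112 0.216] [-0.094  0.032]
45 [0.004 0.112 0.209] [-0.139  0.056]
41 [-0.01   0.112  0.201] [-0.183  0.082]
37 [-0.022  0.112  0.192] [-0.225  0.112]
33 [-0.034  0.112  0.183] [-0.265  0.144]
29 [-0.045  0.112  0.172] [-0.302  0.179]
25 [-0.056  0.112  0.161] [-0.337  0.217]
21 [-0.065  0.112  0.149] [-0.369  0.257]
17 [-0.074  0.112  0.136] [-0.398  0.299]
13 [-0.082  0.112  0.123] [-0.425  0.343]
9 [-0.089  0.112  0.109] [-0.448  0.389]
5 [-0.095  0.112  0.095] [-0.467  0.436]
2 [-0.099  0.112  0.084] [-0.48   0.472]
0 [-0.101  0.112  0.077] [-0.488  0.497]
```

View pics/scene15.png

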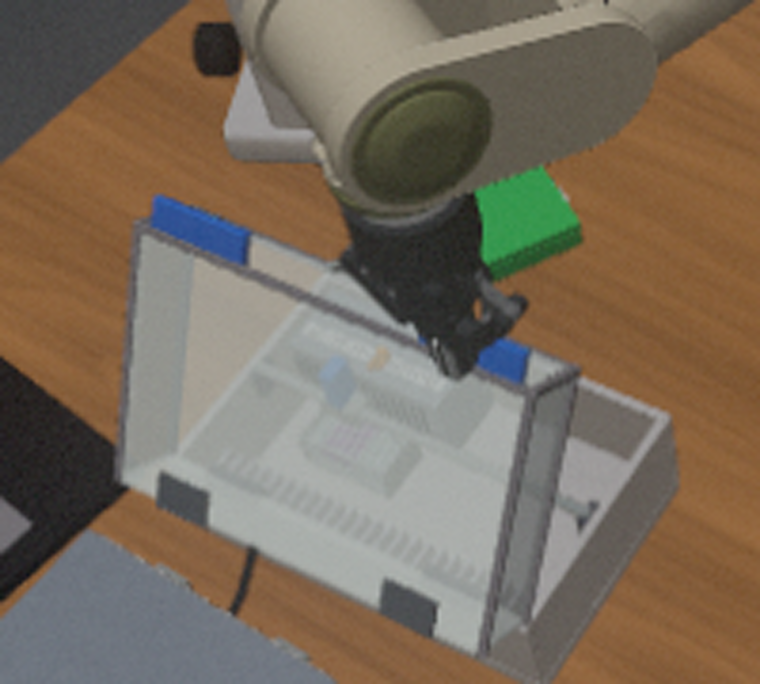

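Request:
step_arm(steps=[0, -0.025, 0, 0.004, 0, 0, 0, 0, -0.06, 0, 0.017, 0, 0, 0, 0, -0.1, 0, 0.035, 0, 0, 0, 0, -0.139, 0, 0.056, 0, 0, 0, 0, -0.183, 0, 0.082, 0, 0, 0, 0, -0.225, 0, 0.112, 0, 0, 0, 0, -0.265, 0, 0.144, 0, 0, 0, 0, -0.302, 0, 0.179, 0, 0, 0, 0, -0.337, 0, 0.217, 0, 0, 0, 0, -0.337, 0, 0.217, 0, 0, 0])

```text
time_s: 18.65
position: [0.4967, -0.1469, 0.2643]
tool_rot: [[0.996, 0.084, -0.002], [0.084, -0.996, 0.001], [-0.002, -0.001, -1.0]]
ft_force: [-0.4, -1.3, -1.0]
grip_width: 0.0
```

```bash
python3 - <<'E'
from h import *
np.set_printoptions(precision=3,suppress=True)
s=env.observe();print(s['q'],s['position'],s['ft_force'])
p=toD(s['position']);print(p)
im,d=imaging.get_image("scene")
cv2.imwrite("pics/scene16.png",cv2.resize(im[60:240,40:240],None,fx=3.8,fy=3.8,interpolation=cv2.INTER_CUBIC))
C=cloud("scene",d)
h=cv2.cvtColor(im,cv2.COLOR_BGR2HSV);m=cv2.inRange(h,(105,150,80),(125,255,255))
n,l,st,ce=cv2.connectedComponentsWithStats(m)
for i in range(1,n):
    if 10<=st[i,4]<300:
        q=toD(np.median(C[l==i],0))
        if abs(q[1])<.2 and abs(q[0])<.3: print(st[i],q,"theta",np.degrees(np.arctan2(q[2],.1-q[0]))-14.2)
for th in [25,22,19,16,13,10,7,5,3,2,1,0,-1]:
    f=np.radians(15.8+th); t=np.array([.1-.2203*np.cos(f)+.011,.112,.2203*np.sin(f)+.017])
    print(th,t,np.round([(t-p)[0]/.3,-(t-p)[2]/.3],3))
E
```

```text
[-29.569  17.983  77.513  -0.034  84.648  55.637] [ 0.497 -0.147  0.264] [-0.449 -1.295 -0.98 ]
[-0.056  0.112  0.159]
[112 105  25  15 160] [-0.081 -0.109  0.138] theta 23.13969100456133
[191 138  14  10  82] [-0.079  0.137  0.137] theta 23.311891913208346
25 [-0.056  0.112  0.161] [ 0.002 -0.005]
22 [-0.063  0.112  0.152] [-0.023  0.024]
19 [-0.07   0.112  0.143] [-0.045  0.055]
16 [-0.076  0.112  0.133] [-0.067  0.088]
13 [-0.082  0.112  0.123] [-0.086  0.121]
10 [-0.087  0.112  0.113] [-0.104  0.155]
7 [-0.092  0.112  0.102] [-0.119  0.19 ]
5 [-0.095  0.112  0.095] [-0.129  0.214]
3 [-0.098  0.112  0.088] [-0.138  0.238]
2 [-0.099  0.112  0.084] [-0.142  0.25 ]
1 [-0.1    0.112  0.081] [-0.145  0.262]
0 [-0.101  0.112  0.077] [-0.149  0.275]
-1 [-0.102  0.112  0.073] [-0.152  0.287]
```

View pics/scene16.png

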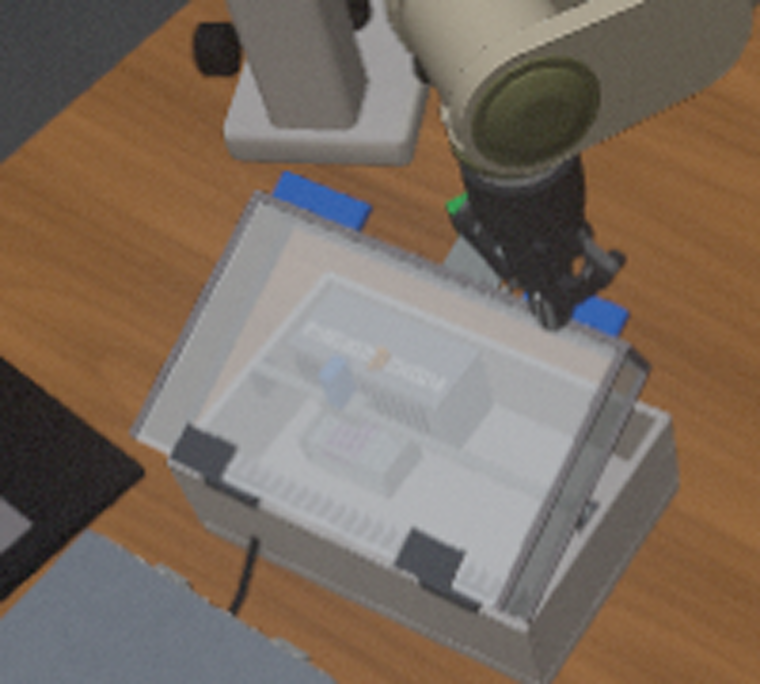

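Request:
step_arm(steps=[0, -0.012, 0, 0.012, 0, 0, 0, 0, -0.03, 0, 0.035, 0, 0, 0, 0, -0.048, 0, 0.06, 0, 0, 0, 0, -0.067, 0, 0.088, 0, 0, 0, 0, -0.086, 0, 0.121, 0, 0, 0, 0, -0.104, 0, 0.155, 0, 0, 0, 0, -0.119, 0, 0.19, 0, 0, 0, 0, -0.13, 0, 0.215, 0, 0, 0, 0, -0.138, 0, 0.238, 0, 0, 0, 0, -0.138, 0, 0.238, 0, 0, 0])

```text
time_s: 19.7
position: [0.4565, -0.1506, 0.1933]
tool_rot: [[0.996, 0.084, -0.001], [0.084, -0.996, 0.0], [-0.001, -0.0, -1.0]]
ft_force: [-0.2, 0.5, -0.4]
grip_width: -0.0001
```

Request:
step_arm(steps=[0, -0.002, 0, 0.012, 0, 0, 0, 0, -0.004, 0, 0.022, 0, 0, 0, 0, -0.004, 0, 0.03, 0, 0, 0, 0, -0.004, 0, 0.03, 0, 0, 0])

```text
time_s: 20.1
position: [0.4559, -0.1508, 0.1849]
tool_rot: [[0.996, 0.084, 0.0], [0.084, -0.996, -0.001], [0.0, 0.001, -1.0]]
ft_force: [0.1, -0.5, 0.7]
grip_width: -0.0001
```

```bash
python3 - <<'E'
from h import *
np.set_printoptions(precision=3,suppress=True)
s=env.observe();print(s['q'],s['position'],s['ft_force'])
p=toD(s['position']);print(p)
im,d=imaging.get_image("scene")
cv2.imwrite("pics/scene17.png",cv2.resize(im[60:240,40:240],None,fx=3.8,fy=3.8,interpolation=cv2.INTER_CUBIC))
C=cloud("scene",d)
h=cv2.cvtColor(im,cv2.COLOR_BGR2HSV);m=cv2.inRange(h,(105,150,80),(125,255,255))
n,l,st,ce=cv2.connectedComponentsWithStats(m)
for i in range(1,n):
    if 10<=st[i,4]<300:
        q=toD(np.median(C[l==i],0))
        if abs(q[1])<.2 and abs(q[0])<.3: print(st[i],q,"theta",np.degrees(np.arctan2(q[2],.1-q[0]))-14.2)
E
```

```text
[-32.458  18.368  91.178  -0.014  70.412  52.712] [ 0.456 -0.151  0.185] [ 0.12  -0.483  0.693]
[-0.097  0.112  0.08 ]
[127 116  23  12 109] [-0.119 -0.109  0.059] theta 0.8444469137621748
[202 147  12   8  55] [-0.117  0.136  0.06 ] theta 1.2217092013104516
```

View pics/scene17.png

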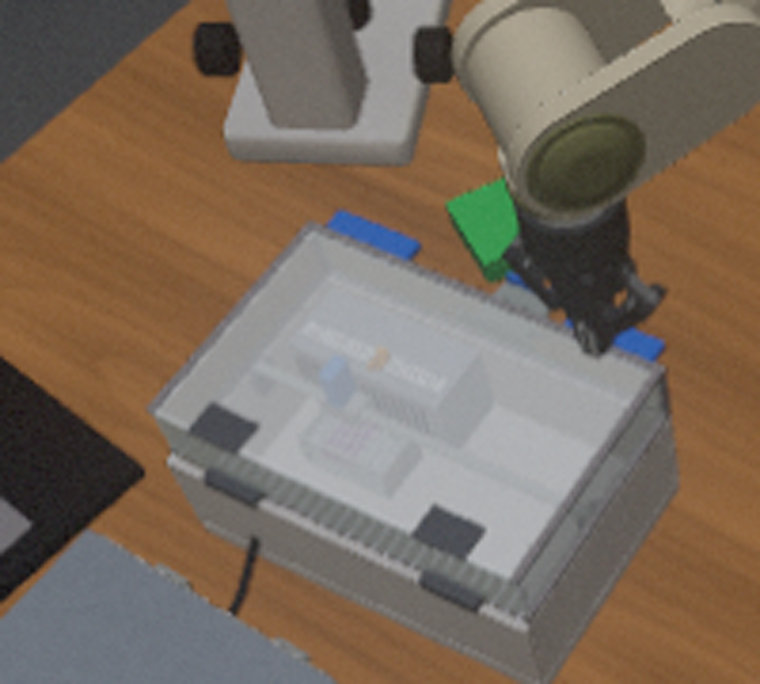

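Request:
step_arm(steps=[0, 0, 0, 0.005, 0, 0, 0, 0, 0, 0, 0.01, 0, 0, 0, 0, 0, 0, 0.01, 0, 0, 0])

```text
time_s: 20.45
position: [0.4559, -0.1508, 0.1821]
tool_rot: [[0.996, 0.084, 0.001], [0.084, -0.996, -0.001], [0.001, 0.001, -1.0]]
ft_force: [-0.2, 0.8, -0.6]
grip_width: 0.0
```

Request:
step_arm(steps=[0, 0, 0, 0.005, 0, 0, 0, 0, 0, 0, 0.01, 0, 0, 0, 0, 0, 0, 0.01, 0, 0, 0])

```text
time_s: 20.75
position: [0.456, -0.1509, 0.1819]
tool_rot: [[0.996, 0.085, 0.003], [0.085, -0.996, -0.003], [0.003, 0.003, -1.0]]
ft_force: [-9.3, 4.4, 26.8]
grip_width: 0.0001
```

```bash
cat >> h.py <<'E'
def latch_tcp(beta,s,al=38,which=None,gap=0):
    b=np.radians(beta);a=np.radians(al)
    piv=np.array([.1-.2125,.006]);u=np.array([-np.cos(b),-np.sin(b)]);n=np.array([-np.sin(b),np.cos(b)])
    zt=np.array([np.sin(a),-np.cos(a)]);xt=np.array([np.cos(a),np.sin(a)])
    corner=17e-3*zt+(11e-3 if beta>al else -11e-3)*xt
    t=piv+u*s+n*(.0025+gap)-corner
    return np.array([t[0],0,t[1]])
E
python3 - <<'E'
from h import *
np.set_printoptions(precision=3,suppress=True)
s=env.observe();print(s['q'],s['position'],s['ft_force'])
U=fromD([-.13,.112,.20]);print("up",rel(U,lean(4.75,0)))
V=fromD([-.20,0,.12]);R=lean(4.75,38)
print("V",V,rel(V,R,dict(position=U,tool_rot=lean(4.75,0))))
for b,ss in[(10,.045),(20,.045),(30,.045),(37.9,.045),(38.1,.023),(50,.028),(60,.032),(70,.036),(80,.04),(90,.04)]: print(b,latch_tcp(b,ss))
C=cloud("scene",imaging.get_image("scene")[1]);print("green",C[118,177],toD(C[118,177]))
E
```

```text
[-32.451  18.515  91.538  -0.038  69.719  52.709] [ 0.456 -0.151  0.182] [-9.321  4.363 26.811]
up (array([-0.108,  0.001, -0.411,  0.004, -0.004,  0.002]), np.float64(127.42551832218008), np.float64(0.2525458812017246))
V [ 0.363 -0.271  0.225] (array([-0.233,  0.373,  0.267,  0.   ,  0.844,  0.   ]), np.float64(154.41502517566096), np.float64(38.0))
10 [-0.159  0.     0.021]
20 [-0.157  0.     0.013]
30 [-0.155  0.     0.006]
37.9 [-0.151  0.     0.   ]
38.1 [-0.151  0.     0.   ]
50 [-0.152  0.    -0.007]
60 [-0.15   0.    -0.014]
70 [-0.146  0.    -0.02 ]
80 [-0.141  0.    -0.026]
90 [-0.134  0.    -0.027]
green [ 0.49  -0.164  0.336] [-0.065  0.096  0.231]
```

Request:
step_arm(steps=[0, -0.01, 0, -0.05, 0, 0, 0, 0, -0.05, 0, -0.2, 0, 0, 0, 0, -0.108, 0, -0.35, 0, 0, 0, 0, -0.108, 0, -0.41, 0, 0, 0, 0, -0.108, 0, -0.41, 0, 0, 0])

```text
time_s: 21.3
position: [0.4239, -0.1539, 0.3047]
tool_rot: [[0.996, 0.084, 0.006], [0.084, -0.996, -0.004], [0.005, 0.005, -1.0]]
ft_force: [0.2, 0.7, -0.5]
grip_width: -0.0005
```

```bash
python3 - <<'E'
from h import *
np.set_printoptions(precision=3,suppress=True)
s=env.observe();print(s['q'],s['position'],s['ft_force'])
V=fromD([-.20,0,.12]);R=lean(4.75,38)
print("V",rel(V,R))
C=cloud("scene",np.load("scene0.npy"));print("green",C[118,177],toD(C[118,177]))
for c in("scene","top"):
    im,d=imaging.get_image(c)
    K={"scene":(im[60:240,40:240],3.8),"top":(im[100:230,260:395],4.5)}[c]
    cv2.imwrite(f"pics/{c}18.png",cv2.resize(K[0],None,fx=K[1],fy=K[1],interpolation=cv2.INTER_CUBIC))
    C=cloud(c,d)
    h=cv2.cvtColor(im,cv2.COLOR_BGR2HSV);m=cv2.inRange(h,(105,150,80),(125,255,255))
    n,l,st,ce=cv2.connectedComponentsWithStats(m)
    for i in range(1,n):
        if 5<=st[i,4]<300:
            q=toD(np.median(C[l==i],0))
            if abs(q[1])<.2 and abs(q[0])<.3: print(c,st[i],q,"theta",np.degrees(np.arctan2(q[2],.1-q[0]))-14.2)
E
```

```text
[-35.049   9.285  82.685  -0.012  87.631  50.137] [ 0.424 -0.154  0.305] [ 0.153  0.705 -0.472]
V (array([-0.237,  0.37 ,  0.266,  0.005,  0.838,  0.003]), np.float64(154.1287797162227), np.float64(37.70228686174807))
green [ 0.293 -0.371  0.026] [-0.278 -0.094 -0.079]
scene [127 116  23  12 106] [-0.119 -0.11   0.059] theta 0.8512058854696605
scene [174 132  12   6  14] [-0.164  0.002  0.006] theta -12.942355151916916
scene [189 142  25  13 119] [-0.117  0.115  0.06 ] theta 1.2599302205410385
top [363 181  21   9 117] [-0.119 -0.108  0.06 ] theta 1.194149315759665
```

View pics/scene18.png

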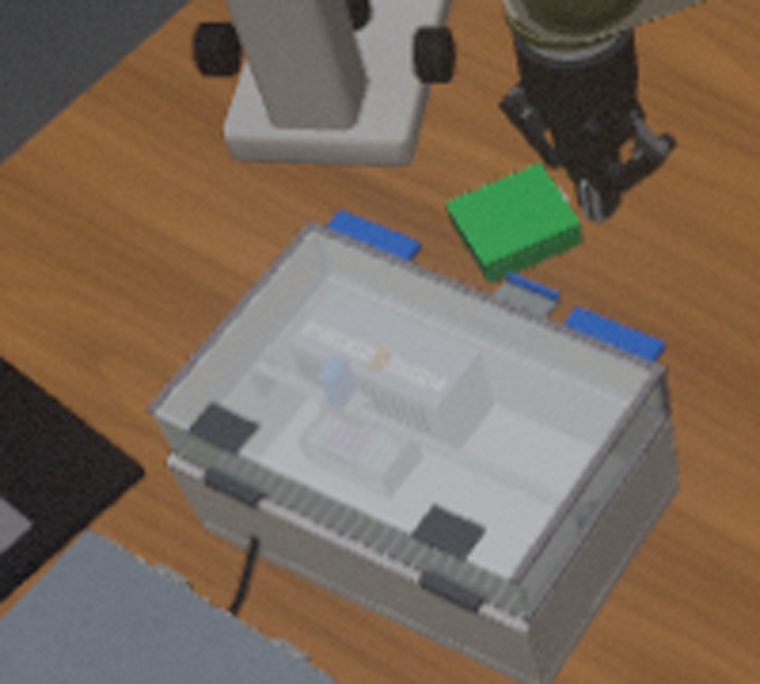

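View pics/top18.png

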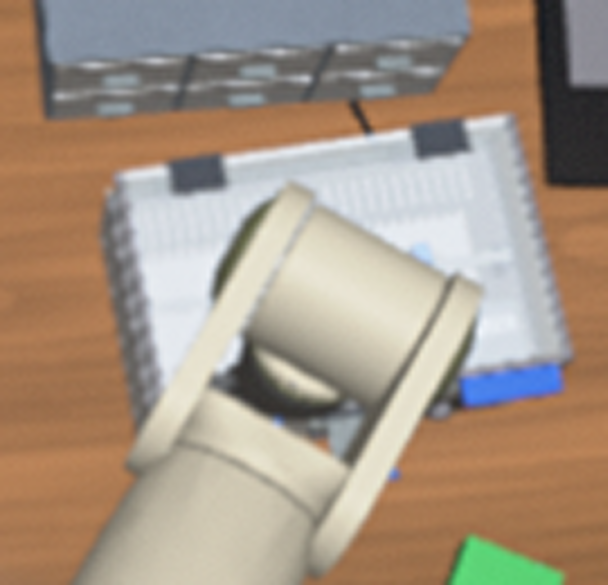

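Request:
step_arm(steps=[0, -0.1, 0.05, 0, 0, 0.1, 0, 0, -0.2, 0.15, 0.08, 0, 0.25, 0, 0, -0.237, 0.26, 0.16, 0, 0.44, 0, 0, -0.237, 0.37, 0.24, 0.005, 0.63, 0.003, 0, -0.237, 0.37, 0.266, 0.005, 0.82, 0.003, 0, -0.237, 0.37, 0.266, 0.005, 0.838, 0.003, 0, -0.237, 0.37, 0.266, 0.005, 0.838, 0.003, 0, -0.237, 0.37, 0.266, 0.005, 0.838, 0.003])

```text
time_s: 22.2
position: [0.362, -0.27, 0.2217]
tool_rot: [[0.789, 0.083, 0.609], [0.063, -0.997, 0.055], [0.611, -0.005, -0.792]]
ft_force: [0.5, -0.0, 0.5]
grip_width: 0.0
```

```bash
python3 - <<'E'
from h import *
np.set_printoptions(precision=3,suppress=True)
s=env.observe();print(s['q'],s['position'],s['ft_force'],toD(s['position']))
R=lean(4.75,38)
print("W",rel(fromD([-.159,0,.035]),R))
im,d=imaging.get_image("scene")
cv2.imwrite("pics/scene19.png",cv2.resize(im[60:240,40:240],None,fx=3.8,fy=3.8,interpolation=cv2.INTER_CUBIC))
E
```

```text
[-71.977   7.455 109.438  42.744  61.343  -7.315] [ 0.362 -0.27   0.222] [ 0.503 -0.008  0.507] [-0.201  0.001  0.117]
W (array([-0.056,  0.005,  0.301, -0.005,  0.008, -0.004]), np.float64(91.77098051941809), np.float64(0.4487415515559303))
```

View pics/scene19.png

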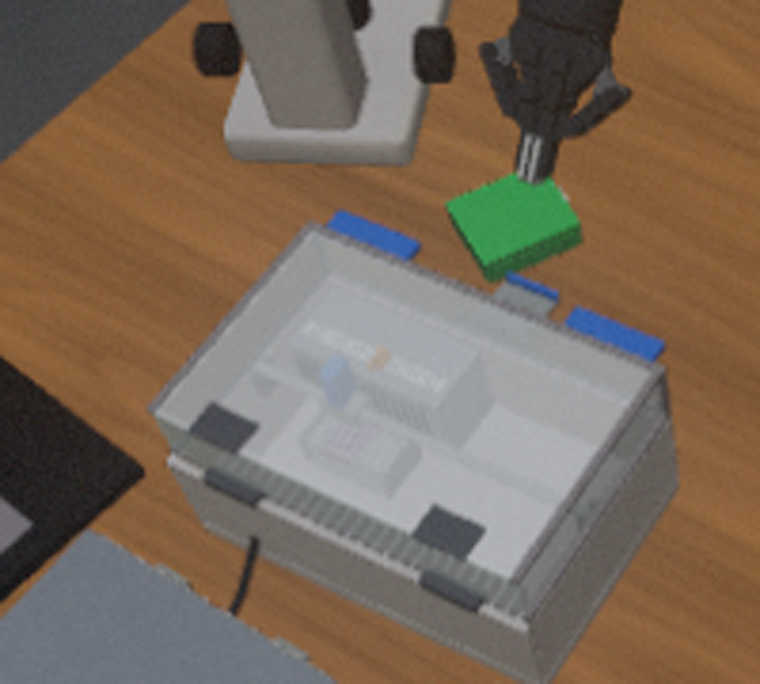

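Request:
step_arm(steps=[0, -0.02, 0, 0.1, 0, 0, 0, 0, -0.04, 0.003, 0.2, 0, 0, 0, 0, -0.056, 0.005, 0.301, -0.005, 0.008, -0.004, 0, -0.056, 0.005, 0.301, -0.005, 0.008, -0.004, 0, -0.056, 0.005, 0.301, -0.005, 0.008, -0.004])

```text
time_s: 22.75
position: [0.4044, -0.2674, 0.1411]
tool_rot: [[0.784, 0.085, 0.615], [0.068, -0.996, 0.052], [0.617, 0.001, -0.787]]
ft_force: [-0.9, -0.8, -0.5]
grip_width: 0.0001
```

```bash
python3 - <<'E'
from h import *
np.set_printoptions(precision=3,suppress=True)
s=env.observe();print(s['q'],s['position'],s['ft_force'],toD(s['position']))
R=lean(4.75,38)
for b,ss in[(10,.045),(20,.045),(30,.045),(37.9,.045),(50,.028),(60,.032),(70,.036),(80,.04),(90,.04)]: print(b,rel(fromD(latch_tcp(b,ss)),R)[0])
im,d=imaging.get_image("scene")
cv2.imwrite("pics/scene20.png",cv2.resize(im[60:240,40:240],None,fx=3.8,fy=3.8,interpolation=cv2.INTER_CUBIC))
E
```

```text
[-65.51   18.155 113.5    52.232  47.291 -16.87 ] [ 0.404 -0.267  0.141] [-0.895 -0.839 -0.485] [-0.158  0.     0.036]
10 [-0.033  0.     0.038 -0.001 -0.002  0.003]
20 [-0.045  0.     0.062 -0.001 -0.002  0.003]
30 [-0.052  0.     0.087 -0.001 -0.002  0.003]
37.9 [-0.055  0.     0.107 -0.001 -0.002  0.003]
50 [-0.071  0.     0.127 -0.001 -0.002  0.003]
60 [-0.08   0.     0.148 -0.001 -0.002  0.003]
70 [-0.085  0.     0.173 -0.001 -0.002  0.003]
80 [-0.083  0.     0.199 -0.001 -0.002  0.003]
90 [-0.067  0.     0.216 -0.001 -0.002  0.003]
```

View pics/scene20.png

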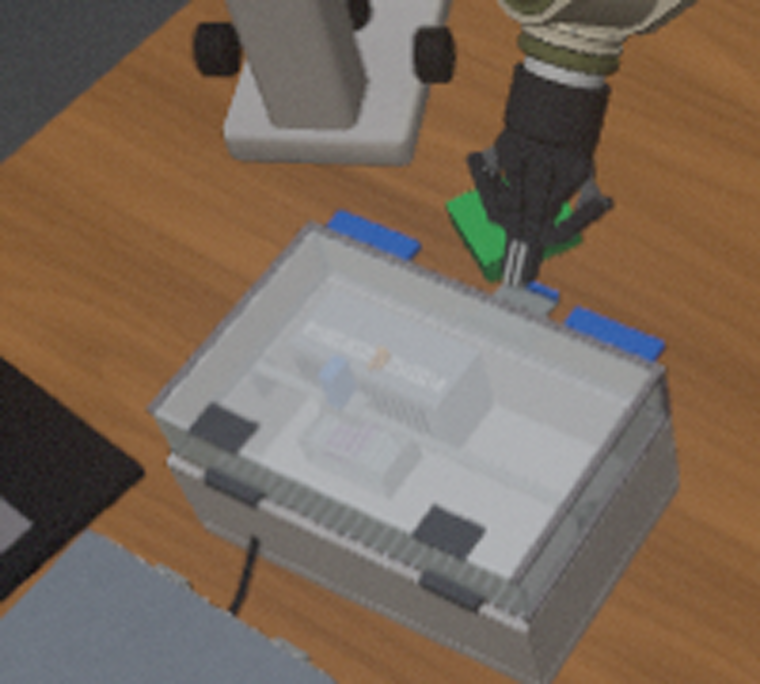

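Request:
step_arm(steps=[0, -0.018, 0, 0.02, 0, 0, 0, 0, -0.033, 0, 0.038, 0, 0, 0, 0, -0.039, 0, 0.05, 0, 0, 0, 0, -0.045, 0, 0.062, 0, 0, 0, 0, -0.045, 0, 0.062, 0, 0, 0])

```text
time_s: 23.3
position: [0.4049, -0.2682, 0.1182]
tool_rot: [[0.784, 0.083, 0.616], [0.067, -0.997, 0.049], [0.618, 0.002, -0.786]]
ft_force: [-4.1, -0.2, 5.5]
grip_width: 0.0003
```

Request:
step_arm(steps=[0, -0.004, 0, 0.012, 0, 0, 0, 0, -0.007, 0, 0.025, 0, 0, 0, 0, -0.01, 0, 0.045, 0, 0, 0, 0, -0.018, 0, 0.055, 0, 0, 0, 0, -0.026, 0, 0.065, 0, 0, 0, 0, -0.026, 0, 0.065, 0, 0, 0])

```text
time_s: 23.9
position: [0.411, -0.2679, 0.0981]
tool_rot: [[0.783, 0.083, 0.616], [0.067, -0.997, 0.049], [0.618, 0.003, -0.786]]
ft_force: [-0.8, 0.1, 5.1]
grip_width: -0.0
```

```bash
python3 - <<'E'
from h import *
np.set_printoptions(precision=3,suppress=True)
s=env.observe();print(s['q'],s['position'],s['ft_force'],toD(s['position']))
R=lean(4.75,38)
for b,ss in[(50,.028),(60,.032),(70,.036),(80,.04),(90,.04)]: print(b,rel(fromD(latch_tcp(b,ss)),R)[0])
im,d=imaging.get_image("scene")
cv2.imwrite("pics/scene21.png",cv2.resize(im[60:240,40:240],None,fx=3.8,fy=3.8,interpolation=cv2.INTER_CUBIC))
E
```

```text
[-64.616  23.839 115.869  59.471  42.128 -25.93 ] [ 0.411 -0.268  0.098] [-0.822  0.087  5.061] [-0.152 -0.001 -0.007]
50 [-0.    -0.004  0.001  0.003 -0.004  0.002]
60 [-0.009 -0.004  0.022  0.003 -0.004  0.002]
70 [-0.013 -0.004  0.047  0.003 -0.004  0.002]
80 [-0.012 -0.004  0.073  0.003 -0.004  0.002]
90 [ 0.004 -0.004  0.09   0.003 -0.004  0.002]
```

View pics/scene21.png

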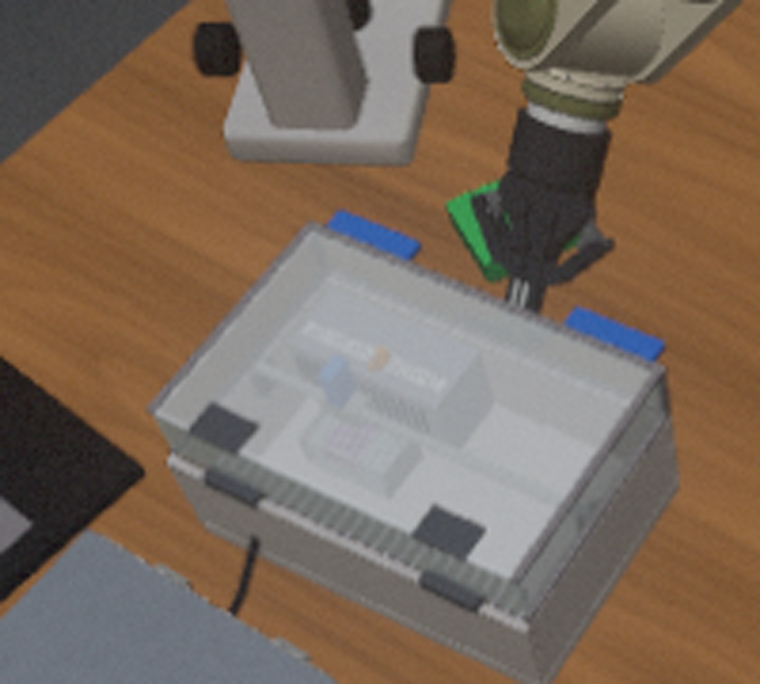

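Request:
step_arm(steps=[0, -0.005, 0, 0.011, 0, 0, 0, 0, -0.009, 0, 0.022, 0, 0, 0, 0, -0.011, 0, 0.035, 0, 0, 0, 0, -0.013, 0, 0.047, 0, 0, 0, 0, -0.012, 0, 0.06, 0, 0, 0, 0, -0.012, 0, 0.073, 0, 0, 0, 0, -0.004, 0, 0.082, 0, 0, 0, 0, 0.004, 0, 0.09, 0, 0, 0, 0, 0.004, 0, 0.09, 0, 0, 0])

```text
time_s: 24.85
position: [0.4286, -0.2657, 0.0769]
tool_rot: [[0.784, 0.084, 0.615], [0.067, -0.996, 0.051], [0.617, 0.001, -0.787]]
ft_force: [0.6, 0.4, -1.0]
grip_width: -0.0002
```

```bash
python3 - <<'E'
from h import *
np.set_printoptions(precision=3,suppress=True)
s=env.observe();print(s['q'],s['position'],s['ft_force'],toD(s['position']))
R=lean(4.75,38)
for b,ss in[(80,.04),(90,.04)]: print(b,rel(fromD(latch_tcp(b,ss)),R)[0])
im,d=imaging.get_image("scene")
cv2.imwrite("pics/scene22.png",cv2.resize(im[60:240,40:240],None,fx=3.8,fy=3.8,interpolation=cv2.INTER_CUBIC))
im,d=imaging.get_image("top")
cv2.imwrite("pics/top22.png",cv2.resize(im[100:230,260:395],None,fx=4.5,fy=4.5,interpolation=cv2.INTER_CUBIC))
E
```

```text
[-62.021  27.269 115.369  63.401  39.346 -28.552] [ 0.429 -0.266  0.077] [ 0.611  0.434 -1.016] [-0.134 -0.    -0.028]
80 [-0.015 -0.001 -0.019  0.    -0.002  0.002]
90 [ 0.001 -0.001 -0.002  0.    -0.002  0.002]
```

View pics/scene22.png

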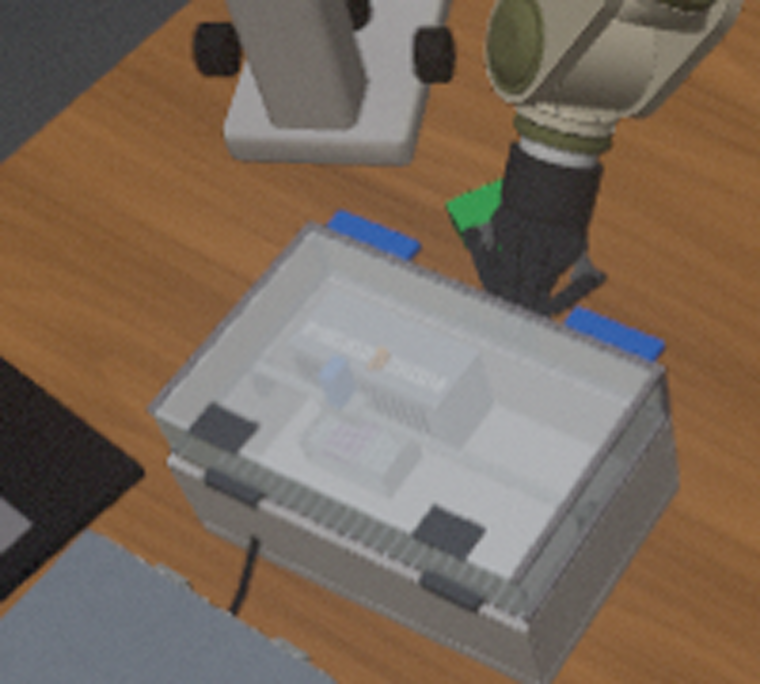

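View pics/top22.png

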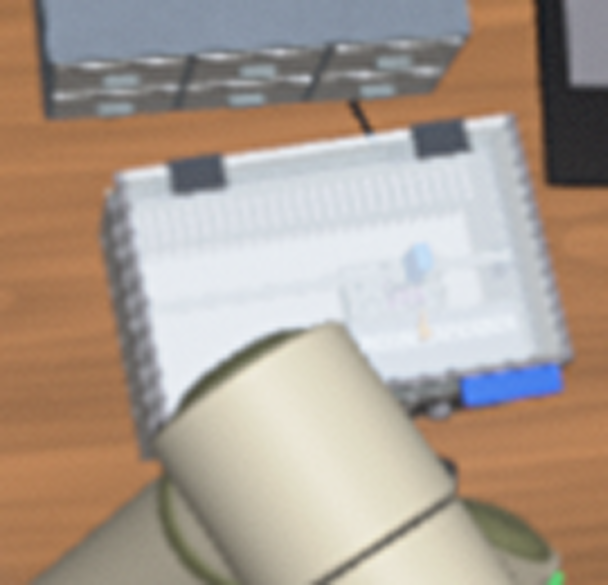

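Request:
step_arm(steps=[0, 0.006, 0, 0.004, 0, 0, 0, 0, 0.012, 0, 0.008, 0, 0, 0, 0, 0.012, 0, 0.008, 0, 0, 0])

```text
time_s: 25.25
position: [0.4322, -0.2656, 0.0773]
tool_rot: [[0.785, 0.083, 0.614], [0.067, -0.997, 0.05], [0.616, 0.002, -0.788]]
ft_force: [-8.2, -0.1, 2.4]
grip_width: 0.0003
```

Request:
step_arm(steps=[0, -0.04, 0, -0.05, 0, 0, 0, 0, -0.08, 0, -0.15, 0, 0, 0, 0, -0.08, 0, -0.3, 0, 0, 0, 0, -0.08, 0, -0.45, 0, 0, 0, 0, -0.08, 0, -0.5, 0, 0, 0, 0, -0.08, 0, -0.5, 0, 0, 0])

```text
time_s: 25.85
position: [0.3209, -0.2756, 0.182]
tool_rot: [[0.784, 0.081, 0.616], [0.067, -0.997, 0.046], [0.618, 0.006, -0.787]]
ft_force: [-0.9, -0.4, -0.2]
grip_width: 0.0003
```

```bash
python3 - <<'E'
from h import *
np.set_printoptions(precision=3,suppress=True)
s=env.observe();print(s['time_s'],s['q'],s['position'],s['ft_force'],toD(s['position']))
for c in("scene","top"):
    im,d=imaging.get_image(c);cv2.imwrite(f"pics/{c}23f.png",im)
    K={"scene":(im[60:240,40:240],3.8),"top":(im[100:230,260:395],4.5)}[c]
    cv2.imwrite(f"pics/{c}23.png",cv2.resize(K[0],None,fx=K[1],fy=K[1],interpolation=cv2.INTER_CUBIC))
    C=cloud(c,d)
    h=cv2.cvtColor(im,cv2.COLOR_BGR2HSV);m=cv2.inRange(h,(105,120,60),(125,255,255))
    n,l,st,ce=cv2.connectedComponentsWithStats(m)
    for i in range(1,n):
        if 3<=st[i,4]<300:
            q=toD(np.median(C[l==i],0))
            if abs(q[1])<.2 and abs(q[0])<.3: print(c,st[i],q)
E
```

```text
25.85 [-79.461   9.531 116.232  45.717  59.025 -20.361] [ 0.321 -0.276  0.182] [-0.924 -0.42  -0.227] [-0.242 -0.001  0.077]
scene [127 116  23  12 120] [-0.119 -0.108  0.059]
scene [189 141  25  14 138] [-0.118  0.116  0.06 ]
top [362 181  23   9 137] [-0.119 -0.108  0.061]
top [300 191  23   9 144] [-0.119  0.115  0.06 ]
top [330 194  12   4  27] [-0.117  0.002 -0.042]
```

View pics/scene23.png

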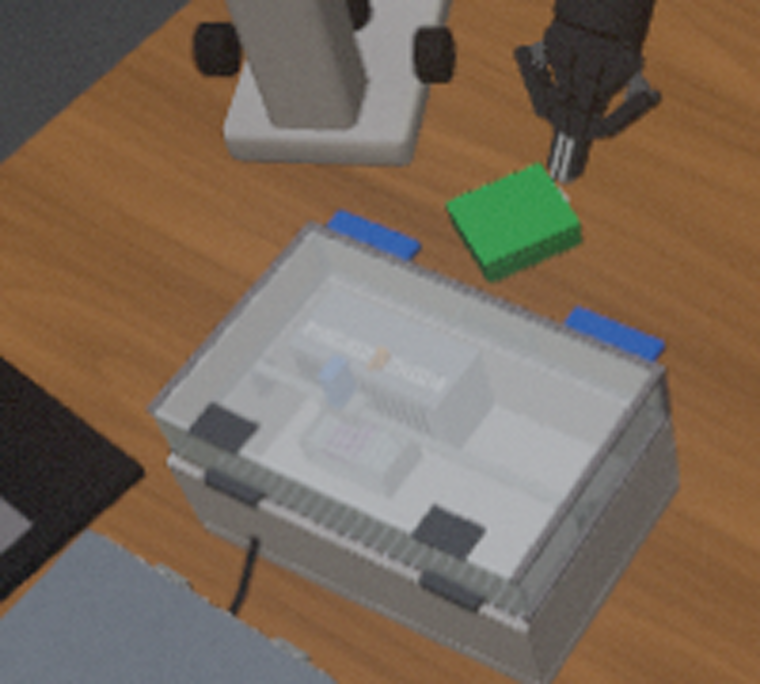

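View pics/top23.png

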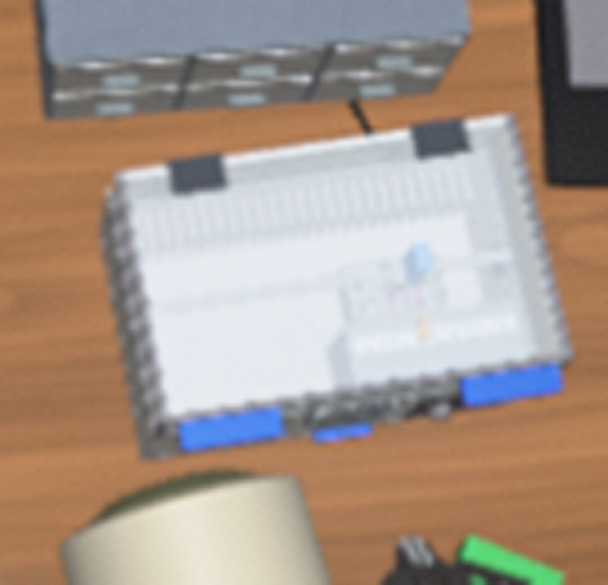

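```bash
python3 - <<'E'
from rig import close_job
print(close_job())
E
```

```text
the job is handed in; nothing more can be done
None
```

The job is done and handed in at about 26 s of robot time. I hooked the blue-gripped carrier onto the rail in the bay and slid it about 140 mm along to the pointer before letting go. I then lowered the hood until it was fully shut and pressed the latch until it snapped over.

Last checks before handing in:
- **Carrier:** it looked upright and hung on the rail. Its height was last measured with the tool still holding it, at 105 mm. After I let go, the top camera put its middle at −67.5 to −70 mm along the rail, against −71 mm for the pointer. So it is about 1–3.5 mm off, within the 8 mm allowed.
- **Hood:** the lip tops stand 60 mm above the hinge line, which is the shut height. Pressing down met a firm stop of about 27 N.
- **Latch:** the free end hangs about 48 mm below the hinge line, against the dryer's front. A final 4 mm push met about 8 N, and it stayed flat after I let go.
- **Other things:** the pointer's position matched its start before the hood was shut. The green slide box looks unmoved in the last picture. I took no fresh measurement of the empty carrier or the other bystanders at the end. The arm stands clear, touching nothing.

One check disagreed slightly: the two cameras and the arm's own position differed by 1–2 mm along the rail, within the stated calibration error. The trained networks never reported the pointer, so I located it by its colour in the top picture.

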